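# Fetch the ingot mould from behind the containers

### The arm

A 7-joint arm with a two-finger parallel gripper is mounted at the origin on the work surface. World frame = base frame: x ahead of the robot, y to its left, z up, the work surface at z = 0. Lengths are in m, angles in degrees, forces in N, time in s.
With the tool pointing down it reaches from about 0.4 to 0.85 m from the base axis. Payload 10.4 kg.
Tool frame: the origin (TCP) lies on the centre line of the jaws, within the pads' length; the fingertips stand 8 mm ahead of it and the grasp point (between the pads) lies 11 mm behind it (robot.finger_overhang is the z of the fingertips in the tool frame, in m); z points along the fingers, y is the line along which they close (so a half turn about z gives the same grasp; the last joint's range is limited). The gripper opens to 87 mm and grips with 3 to 60 N. Pads are 19 mm wide; open, the fingers measure 117 mm over their backs; the gripper's body (75 mm by 190 mm) begins 51 mm behind the grasp point.
Start: joints at [70.439, 19.034, -3.707, 83.658, 1.238, 77.344, -5.071], TCP at [0.196, -0.594, 0.231] pointing down, gripper open.
Joint ranges: [-148.97, 148.97], [-28.65, 121.19], [-84.17, 76.75], [9.2, 138.47], [-72.65, 252.65], [3.7, 117.97], [-149.18, 149.18]. Speed limits (degrees/s): [127.2, 127.2, 159.86, 159.86, 180, 180, 180].

### API

Orientations are given as [roll, pitch, yaw] about the fixed x, y, z axes, in that order (R = Rz(yaw) Ry(pitch) Rx(roll)).
In Python, from bench import robot, vision gives the robot as it stands.
- The arm moves only by the tool carry_out, never from a script. Its arguments are lists of equal length, an entry for each row: "hand": the opening, from 0 (shut) to 1 (fully open); "slide": the shift along the tool's x, y, z normalised to -1 to 1, where 1 is 250 mm, a list of three; "rot": the turn, a rotation vector about the tool's x, y, z normalised to -1 to 1, where 1 is pi rad, a list of three. A call has exactly 10 rows; each row is the pose to reach, as a shift and turn from the pose commanded when the call began, along the tool's axes at that moment, turning the shorter way round; what a row does not reach only later rows make up. A row lasts 1/12 s, in which the tool goes at most 41.7 mm and 7.16 degrees, less where a joint would pass 70% of its speed; a pose out of reach is approached as far as the arm can. A call with a number of a shift or a turn outside -1 to 1 is refused whole. A call with a gripper value outside its range is refused whole. The fingers move at their own pace and stop on an object; the grip force is fixed at half the most. Time passes only in rows, so rows that repeat a pose let the fingers close, or fill a call up. It gives the time, the measured TCP pose, the force, the opening and the grip force at its end, in the units of the state.
- robot.sense(): the state, without advancing time (a new reading comes with each control period).
- vision.snapshot(name): name is "side" or "top"; returns a dict with "img" (384x512x3 uint8, blue, green, red), "depth" (384x512 float32, m along the optical axis (not along the pixel's ray), 0 where there is no reading), "intrinsics" (3x3 intrinsics, pixels), "eye" and "attitude" of the camera in the world. Camera axes: x right, y up, looking along -z (the intrinsics and any distortion apply to the point x, -y, -z); pixel columns grow to the right and rows downward; lengths in m; the calibration is good to about 2 mm. A picture is of the moment at which its call begins.
- robot.close_job(): hands the job in; it is judged then, once.
The state is a dict: "time": time; "q": joint angles; "dq": joint speeds; "joint_torque": joint torques, N m; "eef_pos": TCP position; "tcp_rot": TCP orientation; "wrist_force": force on the tool from outside, world axes, zero at the start; "moment": the same for the moment, N m; "gripper_width": opening from 0.0 (shut) to 1.0 (fully open); "grip_force": force on a finger pad.
Only numpy, scipy, OpenCV 4.12 (cv2) and the standard library are available. Lean on these libraries where they do the work, as an engineer would, in place of code of your own. Each camera call takes 0.05 s, during which the arm holds its last target. There are 200 camera calls.

### The job

On the plywood rack, three containers (beaker, bottle, pot) stand in front of the dark ingot mould: first stand all three upright in the red tray, then lay the mould the right way up on the middle of the terracotta brick, lengthwise along it. When the mould lies there, put each container back upright on the very spot of the rack where it stood at the start, and leave the bowl, mug and casting on the bench where they are.

Things in the scene. Friction and masses are not known exactly. Their poses are not given: they have to be found in the camera images.
- beaker: Origin: centre of its underside, z up. Open white ceramic beaker without handle, 90 mm high, round and straight-sided, 54 mm across, wall 3.5 mm. At the start it stands in one of the three places of the row on the rack.
- bottle: Origin: centre of its underside, z up. Round amber glass bottle, 52 mm across with straight sides up to 68 mm, then a sloping shoulder to a narrow neck and a black cap 29 mm across; 98 mm high in all. At the start it stands in one of the three places of the row on the rack.
- pot: Origin: centre of its underside, z up. Closed round pot, 84 mm high: white plastic body 54 mm across up to 66 mm, flat metal lid 57 mm across above that (the lid is fast). At the start it stands in one of the three places of the row on the rack.
- mould: Origin: centre of its underside, z up. Dark grey ingot mould, an oblong block 40 mm (its x) by 130 mm (its y) by 24 mm high, with a trough 20 x 110 mm, 14 mm deep in its upper side. It lies on the rack behind the three containers, its y along the row, about 5 to 17 mm behind them, so that there is hardly any room for a finger in front of it until they are gone.
- rack: Origin: centre of its underside, z up. Fixed plywood rack, 170 mm (x) by 260 mm (y), bench side towards -x. Its floor is 12 mm above the bench; side cheeks at y = +-126 mm (8 mm thick) reach 32 mm above the bench, a rear lip at x = +81 mm (8 mm thick) 22 mm; the front (-x) is open. The containers stand at about x = -35 mm, y = -66, 0 and +66 mm, in any order; the mould's middle is at about x = +24 mm, y = 0.
- tray: Origin: centre of its underside, z up. Fixed open red plastic tray, 140 mm (x) by 250 mm (y), walls 28 mm high and 5 mm thick, floor 5 mm thick. Empty at the start; room for the three containers in a row along y.
- brick: Origin: centre of its underside, z up. Fixed flat terracotta heat-proof brick, 85 mm (x) by 180 mm (y), 18 mm high with a flat top: the mould's place, with the mould's y along the brick's y (either way round).
- bowl: Origin: centre of its underside, z up. Bystander: blue plastic bowl, 110 mm across, 65 mm high, on the bench beyond the work. To be left alone.
- mug: Origin: centre of its underside, z up. Bystander: white ceramic mug with a handle, 80 mm across, 85 mm high, on the bench beyond the work. To be left alone.
- casting: Origin: centre of its underside, z up. Bystander: flat eight-sided metal casting, 60 mm across, 13 mm high, on the bench beyond the work. To be left alone.

How it is judged (in metres and radians):
On the way, in this order (a step that is already met when the one before it is completed fails the run):
1. the beaker, the bottle and the pot all stand upright in the tray, released (x of beaker in the frame of tray between -0.045 and 0.045 m and y of beaker in the frame of tray between -0.1 and 0.1 m and z of each of beaker, bottle, pot in the frame of tray below 0.015 m and angle between each of beaker, bottle, pot's own z axis and vertical below 0.15 rad and x of bottle in the frame of tray between -0.045 and 0.045 m and y of bottle in the frame of tray between -0.1 and 0.1 m and x of pot in the frame of tray between -0.045 and 0.045 m and y of pot in the frame of tray between -0.1 and 0.1 m and contact force between each of beaker, bottle, pot and the fingers below 0.05 N), for 0.2 s.
2. the mould lies released on the middle of the brick, lengthwise, while the three containers still stand in the tray (horizontal distance between mould and brick below 0.015 m and angle between the y axis of mould and the y axis of brick, either way round below 0.2 rad and z of mould in the frame of brick between 0.013 and 0.023 m and angle between mould's own z axis and vertical below 0.1 rad and contact force between mould and the fingers below 0.05 N and x of beaker in the frame of tray between -0.045 and 0.045 m and y of beaker in the frame of tray between -0.1 and 0.1 m and z of each of beaker, bottle, pot in the frame of tray below 0.015 m and angle between each of beaker, bottle, pot's own z axis and vertical below 0.15 rad and x of bottle in the frame of tray between -0.045 and 0.045 m and y of bottle in the frame of tray between -0.1 and 0.1 m and x of pot in the frame of tray between -0.045 and 0.045 m and y of pot in the frame of tray between -0.1 and 0.1 m), for 0.2 s.
At the end, for the whole second after the job is handed in: The mould lies the right way up on the brick, its middle within 15 mm of the brick's middle and lengthwise within 0.2 rad; beaker, bottle and pot each stand upright within 15 mm of where they stood at the start; all released and at rest (horizontal distance between mould and brick below 0.015 m and angle between the y axis of mould and the y axis of brick, either way round below 0.2 rad and z of mould in the frame of brick between 0.013 and 0.023 m and angle between each of mould, beaker, bottle, pot's own z axis and vertical below 0.1 rad and contact force between each of mould, beaker, bottle, pot and the fingers below 0.05 N and linear speed of each of mould, beaker, bottle, pot below 0.02 m/s and distance of each of beaker, bottle, pot from where it was at the start of the episode below 0.015 m); the robot touches nothing.
It fails at once if the bowl is pushed more than 30 mm or tipped (distance of bowl from where it was at the start of the episode above 0.03 m or angle between bowl's own z axis and vertical above 0.4 rad).
It fails at once if the mug is pushed more than 30 mm or tipped (distance of mug from where it was at the start of the episode above 0.03 m or angle between mug's own z axis and vertical above 0.4 rad).
It fails at once if the casting is pushed more than 30 mm or tipped (distance of casting from where it was at the start of the episode above 0.03 m or angle between casting's own z axis and vertical above 0.4 rad).
It also fails if it takes over 147 s, if anything falls off the work surface, if the arm or the gripper's body presses on something with over 40 N, if the wrist force passes 120 N, or if a joint passes its speed limit or range.

## Working session

There is one attempt and no reset: what is moved stays moved. The work goes in short steps, Python scripts to look and compute and a tool call to move; the robot and the scene stay as the last step left them, time stands still between calls to the robot, and variables do not carry over. Pictures are saved under pics/ and viewed, at most 14 in all, crops included, and the job is handed in when it is done.

Besides the shell and the picture viewer there is one more tool, called after "Request:" in YAML: its name, and indented under it one key for each argument. carry_out: Moves the arm, as the interface text tells. Its arguments: {"type":"object","properties":{"hand":{"type":"array"},"slide":{"type":"array"},"rot":{"type":"array"}},"required":["hand","slide","rot"]}

```bash
ls; mkdir -p pics
cat > h.py <<'E'
import numpy as np, cv2
from scipy.spatial.transform import Rotation as R
from bench import robot, vision
def snap(n):
    s=vision.snapshot(n); return s
def rot(s):
    a=np.array(s["attitude"],float)
    if a.shape==(3,3): return a
    return R.from_euler('xyz',a,degrees=True).as_matrix()
def cloud(s):
    K=np.array(s["intrinsics"]);d=s["depth"];v,u=np.mgrid[:384,:512]
    p=np.stack([(u-K[0,2])/K[0,0]*d,-(v-K[1,2])/K[1,1]*d,-d],-1)
    return p@rot(s).T+np.array(s["eye"])
E
python3 - <<'E'
from h import *
for n in("top","side"):
    s=snap(n);cv2.imwrite(f"pics/{n}0.png",s["img"]);print(n,s["eye"],s["attitude"],s["intrinsics"],[k for k in s])
    np.savez(f"{n}0.npz",P=cloud(s),img=s["img"],d=s["depth"])
print(robot.sense())
E
```

```text
pics
top [0.32323887 0.01403816 1.28739703] [ 11.48864626  -0.21557463 -95.02056106] [[428.80569161   0.         251.7725367 ]
 [  0.         428.80569161 190.46876481]
 [  0.           0.           1.        ]] ['img', 'depth', 'intrinsics', 'eye', 'attitude']
side [ 0.475903   -0.86954453  0.59956327] [57.12018645  1.42121072 -8.53297021] [[386.89165378   0.         247.65099242]
 [  0.         386.89165378 194.2503549 ]
 [  0.           0.           1.        ]] ['img', 'depth', 'intrinsics', 'eye', 'attitude']
{'time': 0.1, 'q': array([70.43949187, 19.06788408, -3.70668183, 83.69931485,  1.23886262,
       77.34320794, -5.07165014]), 'dq': array([ 0.01126617, -0.00794064,  0.03012532, -0.15530492, -0.06198365,
       -0.01608881, -0.01972677]), 'joint_torque': array([ 2.61481589e-03, -6.24550867e+01,  2.54450395e-02, -3.90716457e+01,
       -6.13144878e-02,  3.67199583e-02,  4.16887065e-05]), 'eef_pos': array([ 0.19577592, -0.59320776,  0.22985425]), 'tcp_rot': array([-1.79929617e+02,  4.48370433e-03,  1.82656631e+01]), 'wrist_force': array([-0.66843655,  0.2749228 , -0.01349473]), 'moment': array([-0.01891816,  0.03149655,  0.04716569]), 'grip_force': 0.0, 'gripper_width': 0.9986972277918426}
```

View pics/top0.png

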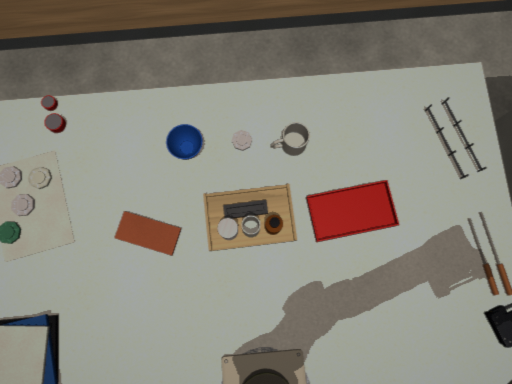

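View pics/side0.png

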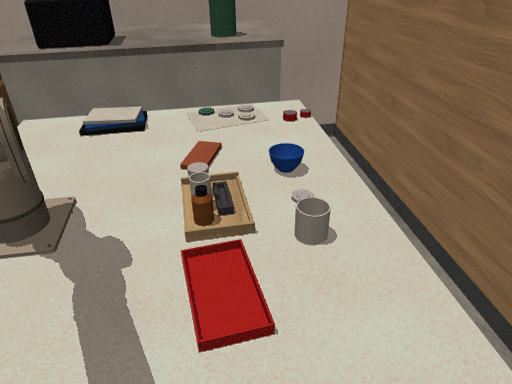

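The top view shows pot (228,228), beaker (251,226) and bottle (273,223) from +y to -y, with the mould (246,209) behind them. The tray is at (352,211) and the brick at (148,233).

Run:
```python
from h import *
f=np.load("top0.npz");P=f["P"];img=f["img"];hsv=cv2.cvtColor(img,cv2.COLOR_BGR2HSV)
def reg(u0,u1,v0,v1,m=None):
    k=np.zeros(P.shape[:2],bool);k[v0:v1,u0:u1]=1
    if m is not None:k&=m
    return P[k]
def rect(n,p):
    r=cv2.minAreaRect((p[:,:2]*1000).astype(np.float32));print(n,"rect",np.round(r[0],1),np.round(r[1],1),round(r[2],1),"zmed",np.round(np.median(p[:,2])*1000,1),len(p))
H,S,V=[hsv[...,i].astype(int) for i in range(3)]
Z=P[...,2]
red=((H<6)|(H>174))&(S>180)
rect("tray",reg(295,405,170,250,red&(Z>.02)));
rect("tray all",reg(295,405,170,250,red))
rect("brick",reg(105,190,200,262,(S>120)&(Z>.009)))
rect("rack",reg(195,305,175,260,(Z>.006)))
rect("mould",reg(215,275,195,222,(V<90)&(Z>.026)&(Z<.045)))
print("bench z",np.median(reg(60,100,260,320)[:,2]))
for n,u0,u1,v0,v1,h in(("pot",214,240,214,243,.096),("beaker",239,262,212,240,.102),("bottle",260,288,208,240,.11)):
    p=reg(u0,u1,v0,v1,Z>h-.02)
    c,r=cv2.minEnclosingCircle((p[:,:2]*1000).astype(np.float32))
    print(n,np.round(c,1),round(r,1),"mean",np.round(p.mean(0)*1000,1),len(p),"zmax",p[:,2].max())
    rect(n,p)
cv2.imwrite("pics/crop0.png",cv2.resize(img[160:270,100:410],None,fx=2.5,fy=2.5,interpolation=cv2.INTER_CUBIC))
```

```text
tray rect [ 465.3 -198.8] [167.  483.7] 14.7 zmed 27.9 386
tray all rect [ 465.3 -198.8] [167.  483.7] 14.7 zmed 6.0 3793
brick rect [436.1 194.4] [418.6  82.8] 68.4 zmed 18.4 1681
rack rect [477.3   2.5] [325.1 308.9] 85.0 zmed 15.5 5121
mould rect [514.9  11.5] [ 57.7 128.6] 2.2 zmed 35.8 382
bench z 0.00038033676534920957
pot [406.9  46.3] 89.6 mean [462.3  65.4 110.1] 339 zmax 1.2873970261886913
pot rect [405.6  56.2] [176.5  55.8] 9.6 zmed 96.6 339
beaker [408.5   6.8] 85.6 mean [464.5   1.5 132.7] 105 zmax 1.2873970261886913
beaker rect [408.5   6.1] [ 50.3 171.1] 85.8 zmed 101.6 105
bottle [402.3 -27.5] 89.3 mean [463.8 -62.8 131.6] 102 zmax 1.2873970261886913
bottle rect [404.3 -24.2] [ 31.3 178.1] 57.9 zmed 110.5 102
```

View pics/crop0.png

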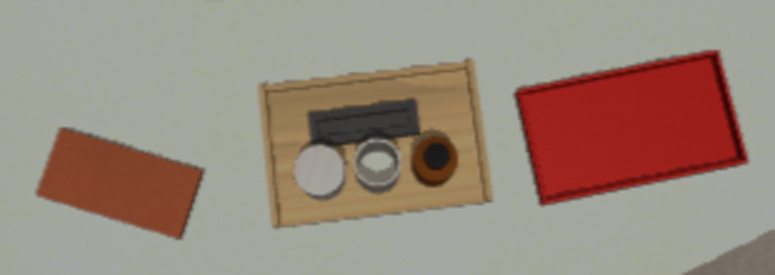

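Run:
```python
from h import *
f=np.load("top0.npz");P=f["P"];img=f["img"];hsv=cv2.cvtColor(img,cv2.COLOR_BGR2HSV)
H,S,V=[hsv[...,i].astype(int) for i in range(3)]
Z=P[...,2];ok=(f["d"]>.2)
def reg(u0,u1,v0,v1,m):
    k=np.zeros(P.shape[:2],bool);k[v0:v1,u0:u1]=1
    return P[k&m&ok]
def rect(n,p):
    r=cv2.minAreaRect((p[:,:2]*1000).astype(np.float32));print(n,"rect",np.round(r[0],1),np.round(r[1],1),round(r[2],1),"zmed",np.round(np.median(p[:,2])*1000,1),len(p))
red=((H<6)|(H>174))&(S>180)
rect("tray",reg(295,405,170,250,red&(Z>-.02)))
rect("brick",reg(105,190,200,262,(S>100)&(Z>.012)&(Z<.024)))
rect("rack",reg(195,305,175,260,(Z>.008)&(Z<.04)))
rect("mould",reg(215,275,195,222,(V<90)&(Z>.030)&(Z<.042)))
for n,u0,u1,v0,v1,h in(("pot",214,240,214,243,.096),("beaker",239,262,212,240,.102),("bottle",260,288,208,240,.11)):
    p=reg(u0,u1,v0,v1,(Z>h-.006)&(Z<h+.006))
    c,r=cv2.minEnclosingCircle((p[:,:2]*1000).astype(np.float32))
    print(n,np.round(c,1),round(r,1),"mean",np.round(p.mean(0)*1000,1),len(p));rect(n,p)
g=np.load("side0.npz");Q=g["P"]
for n,c,h in(("pot",(.468,.066),.096),("beaker",(.47,0),.102),("bottle",(.47,-.066),.11)):
    k=(g["d"]>.2)&(abs(Q[...,2]-h)<.006)&(np.hypot(Q[...,0]-c[0],Q[...,1]-c[1])<.036);p=Q[k]
    c,r=cv2.minEnclosingCircle((p[:,:2]*1000).astype(np.float32));print("side",n,np.round(c,1),round(r,1),len(p))
```

```text
tray rect [ 493.1 -305.2] [137.6 248.6] 6.4 zmed 5.9 3775
brick rect [480.1 306. ] [178.6  83.7] 68.3 zmed 18.3 1662
rack rect [491.6  -7.2] [205.4 342.4] 5.6 zmed 14.2 4109
mould rect [514.9  11.5] [ 57.7 128.6] 2.2 zmed 36.0 350
pot [464.9  66.4] 28.3 mean [464.6  66.4  96.4] 321
pot rect [465.2  66.4] [56.  53.7] 86.5 zmed 96.6 321
beaker [467.2   0.5] 26.8 mean [467.7   1.2 101.9] 81
beaker rect [467.4   0.5] [51.3 51.2] 40.6 zmed 102.1 81
bottle [468. -65.] 14.3 mean [467.7 -65.  110.6] 85
bottle rect [468. -65.] [27.5 26.3] 53.9 zmed 110.9 85
side pot [465.3  63.1] 30.6 184
side beaker [468.5   2.8] 33.2 121
side bottle [469.9 -70. ] 15.4 85
```

```bash
cat >> h.py <<'E'
def to(x,y,z,psi):
    s=robot.sense();p=np.array(s["eef_pos"]);M=R.from_euler('xyz',s["tcp_rot"],degrees=True)
    T=R.from_euler('xyz',[180,0,psi],degrees=True)
    print("slide",np.round(M.inv().apply(np.array([x,y,z])-p)/.25,3),"rot",np.round((M.inv()*T).as_rotvec()/np.pi,4),"at",np.round(p,4),np.round(s["tcp_rot"],2),"w",round(s["gripper_width"],3))
E
echo
```

Request:
carry_out:
  hand: [1, 1, 1, 1, 1, 1, 1, 1, 1, 1]
  slide:
    - [0.04, -0.04, 0]
    - [0.12, -0.12, 0.02]
    - [0.22, -0.22, 0.04]
    - [0.33, -0.33, 0.06]
    - [0.44, -0.44, 0.08]
    - [0.55, -0.55, 0.1]
    - [0.65, -0.65, 0.12]
    - [0.74, -0.73, 0.14]
    - [0.81, -0.8, 0.16]
    - [0.85, -0.83, 0.16]
  rot:
    - [0, 0, -0.01]
    - [0, 0, -0.03]
    - [0, 0, -0.05]
    - [0, 0, -0.075]
    - [0, 0, -0.1]
    - [0, 0, -0.125]
    - [0, 0, -0.15]
    - [0, 0, -0.175]
    - [0, 0, -0.19]
    - [0, 0, -0.2]

```text
time: 0.93
eef_pos: [0.3336, -0.3266, 0.1896]
tcp_rot: [-179.9, -0.0, 54.6]
wrist_force: [0.7, -0.3, 1.0]
gripper_width: 0.999
grip_force: 0.0
```

```bash
python3 -c "
from h import *
to(.468,-.065,.15,91.3)"
```

```text
slide [ 1.164 -0.167  0.159] rot [-0.0005 -0.0003 -0.2038] at [ 0.3336 -0.3266  0.1896] [-1.7991e+02 -3.0000e-02  5.4610e+01] w 0.999
```

Request:
carry_out:
  hand: [1, 1, 1, 1, 1, 1, 1, 1, 1, 1]
  slide:
    - [0.05, 0, 0]
    - [0.15, -0.02, 0.02]
    - [0.27, -0.04, 0.04]
    - [0.4, -0.06, 0.06]
    - [0.53, -0.08, 0.08]
    - [0.66, -0.1, 0.1]
    - [0.78, -0.12, 0.12]
    - [0.88, -0.13, 0.13]
    - [0.95, -0.14, 0.14]
    - [0.98, -0.14, 0.14]
  rot:
    - [0, 0, -0.01]
    - [0, 0, -0.03]
    - [0, 0, -0.05]
    - [0, 0, -0.075]
    - [0, 0, -0.1]
    - [0, 0, -0.125]
    - [0, 0, -0.15]
    - [0, 0, -0.175]
    - [0, 0, -0.19]
    - [0, 0, -0.204]

```text
time: 1.77
eef_pos: [0.4484, -0.1088, 0.1554]
tcp_rot: [180.0, -0.0, 91.2]
wrist_force: [-1.3, -1.1, -1.4]
gripper_width: 1.002
grip_force: 0.0
```

```bash
python3 -c "
from h import *
to(.468,-.065,.15,91.3);to(.468,-.065,.057,91.3)"
```

```text
slide [0.173 0.082 0.022] rot [ 0.     -0.0002 -0.0005] at [ 0.4484 -0.1088  0.1554] [ 1.7999e+02 -4.0000e-02  9.1220e+01] w 1.002
slide [0.173 0.082 0.394] rot [ 0.     -0.0002 -0.0005] at [ 0.4484 -0.1088  0.1554] [ 1.7999e+02 -4.0000e-02  9.1220e+01] w 1.002
```

Request:
carry_out:
  hand: [1, 1, 1, 1, 1, 1, 1, 1, 1, 1]
  slide:
    - [0.06, 0.03, 0]
    - [0.13, 0.06, 0]
    - [0.173, 0.08, 0]
    - [0.173, 0.082, 0.03]
    - [0.173, 0.082, 0.1]
    - [0.173, 0.082, 0.18]
    - [0.173, 0.082, 0.26]
    - [0.173, 0.082, 0.33]
    - [0.173, 0.082, 0.38]
    - [0.173, 0.082, 0.394]
  rot:
    - [0, 0, 0]
    - [0, 0, 0]
    - [0, 0, 0]
    - [0, 0, 0]
    - [0, 0, 0]
    - [0, 0, 0]
    - [0, 0, 0]
    - [0, 0, 0]
    - [0, 0, 0]
    - [0, 0, 0]

```text
time: 2.6
eef_pos: [0.4654, -0.0684, 0.0545]
tcp_rot: [-179.8, -0.0, 90.9]
wrist_force: [-0.1, 0.1, 0.1]
gripper_width: 1.0
grip_force: 0.0
```

Run:
```python
from h import *
to(.468,-.065,.057,91.3)
for n in("side","top"):
    s=snap(n);c=s["img"][150:260,160:290] if n=="side" else s["img"][170:260,200:310]
    cv2.imwrite(f"pics/{n}1.png",cv2.resize(c,None,fx=4,fy=4,interpolation=cv2.INTER_CUBIC))
```

```text
slide [ 0.014  0.01  -0.01 ] rot [-0.0011 -0.0002 -0.0024] at [ 0.4654 -0.0684  0.0545] [-1.7979e+02 -3.0000e-02  9.0870e+01] w 1.0
```

View pics/side1.png

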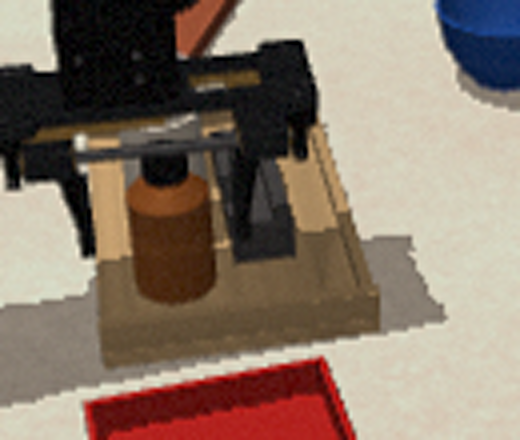

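The fingers straddle the bottle: crop (90,220) in front and (245,220) behind, above the mould. I apply the small correction and grip.

Request:
carry_out:
  hand: [1, 1, 0, 0, 0, 0, 0, 0, 0, 0]
  slide:
    - [0.014, 0.01, -0.01]
    - [0.014, 0.01, -0.01]
    - [0.014, 0.01, -0.01]
    - [0.014, 0.01, -0.01]
    - [0.014, 0.01, -0.01]
    - [0.014, 0.01, -0.01]
    - [0.014, 0.01, -0.01]
    - [0.014, 0.01, -0.01]
    - [0.014, 0.01, -0.01]
    - [0.014, 0.01, -0.01]
  rot:
    - [0, 0, -0.002]
    - [0, 0, -0.002]
    - [0, 0, -0.002]
    - [0, 0, -0.002]
    - [0, 0, -0.002]
    - [0, 0, -0.002]
    - [0, 0, -0.002]
    - [0, 0, -0.002]
    - [0, 0, -0.002]
    - [0, 0, -0.002]

```text
time: 3.53
eef_pos: [0.4695, -0.0634, 0.0596]
tcp_rot: [-180.0, 0.0, 91.3]
wrist_force: [-1.0, 0.4, 0.9]
gripper_width: 0.59
grip_force: 30.0
```

Run:
```python
from h import *
to(.468,-.065,.117,91.3);print(robot.sense()["wrist_force"],robot.sense()["grip_force"])
to(.500,-.371,.117,96.4)
to(.500,-.371,.0505,96.4)
```

```text
slide [-0.006 -0.006 -0.23 ] rot [-0.      0.      0.0002] at [ 0.4695 -0.0634  0.0596] [-1.800e+02  1.000e-02  9.134e+01] w 0.59
[-1.00782411  0.41465789  0.90154444] 30.000133597059175
slide [-1.233  0.093 -0.23 ] rot [-0.      0.     -0.0281] at [ 0.4695 -0.0634  0.0596] [-1.800e+02  1.000e-02  9.134e+01] w 0.59
slide [-1.233  0.093  0.036] rot [-0.      0.     -0.0281] at [ 0.4695 -0.0634  0.0596] [-1.800e+02  1.000e-02  9.134e+01] w 0.59
```

Request:
carry_out:
  hand: [0, 0, 0, 0, 0, 0, 0, 0, 0, 0]
  slide:
    - [0, 0, -0.03]
    - [0, 0, -0.1]
    - [0, 0, -0.17]
    - [-0.04, 0, -0.22]
    - [-0.12, 0.01, -0.23]
    - [-0.22, 0.02, -0.23]
    - [-0.33, 0.03, -0.23]
    - [-0.44, 0.03, -0.23]
    - [-0.55, 0.04, -0.23]
    - [-0.66, 0.05, -0.23]
  rot:
    - [0, 0, 0]
    - [0, 0, 0]
    - [0, 0, 0]
    - [0, 0, 0]
    - [0, 0, -0.003]
    - [0, 0, -0.006]
    - [0, 0, -0.009]
    - [0, 0, -0.011]
    - [0, 0, -0.013]
    - [0, 0, -0.015]

```text
time: 4.37
eef_pos: [0.4856, -0.2295, 0.1174]
tcp_rot: [-180.0, 0.0, 94.1]
wrist_force: [1.3, -0.3, -1.2]
gripper_width: 0.589
grip_force: 30.0
```

Request:
carry_out:
  hand: [0, 0, 0, 0, 0, 0, 0, 0, 0, 0]
  slide:
    - [-0.11, 0.01, 0]
    - [-0.22, 0.02, 0]
    - [-0.33, 0.03, 0]
    - [-0.42, 0.03, 0]
    - [-0.5, 0.03, 0]
    - [-0.55, 0.03, 0]
    - [-0.57, 0.03, 0]
    - [-0.575, 0.03, 0]
    - [-0.575, 0.03, 0]
    - [-0.575, 0.03, 0]
  rot:
    - [0, 0, -0.002]
    - [0, 0, -0.004]
    - [0, 0, -0.007]
    - [0, 0, -0.01]
    - [0, 0, -0.012]
    - [0, 0, -0.013]
    - [0, 0, -0.013]
    - [0, 0, -0.013]
    - [0, 0, -0.013]
    - [0, 0, -0.013]

```text
time: 5.2
eef_pos: [0.5039, -0.3694, 0.1172]
tcp_rot: [180.0, -0.0, 96.5]
wrist_force: [-0.3, -0.4, -1.7]
gripper_width: 0.591
grip_force: 30.0
```

Run:
```python
from h import *
to(.500,-.371,.054,96.4)
```

```text
slide [-0.005 -0.016  0.253] rot [ 0.0001 -0.0002  0.0004] at [ 0.5039 -0.3694  0.1172] [ 1.7999e+02 -3.0000e-02  9.6480e+01] w 0.591
```

Request:
carry_out:
  hand: [0, 0, 0, 0, 0, 0, 0, 1, 1, 1]
  slide:
    - [-0.005, -0.016, 0.05]
    - [-0.005, -0.016, 0.13]
    - [-0.005, -0.016, 0.19]
    - [-0.005, -0.016, 0.23]
    - [-0.005, -0.016, 0.25]
    - [-0.005, -0.016, 0.253]
    - [-0.005, -0.016, 0.253]
    - [-0.005, -0.016, 0.253]
    - [-0.005, -0.016, 0.253]
    - [-0.005, -0.016, 0.253]
  rot:
    - [0, 0, 0]
    - [0, 0, 0]
    - [0, 0, 0]
    - [0, 0, 0]
    - [0, 0, 0]
    - [0, 0, 0]
    - [0, 0, 0]
    - [0, 0, 0]
    - [0, 0, 0]
    - [0, 0, 0]

```text
time: 6.03
eef_pos: [0.5002, -0.3729, 0.0545]
tcp_rot: [179.9, 0.1, 96.4]
wrist_force: [0.2, -0.0, 0.7]
gripper_width: 0.737
grip_force: 0.0
```

Request:
carry_out:
  hand: [1, 1, 1, 1, 1, 1, 1, 1, 1, 1]
  slide:
    - [0, 0, 0]
    - [0, 0, 0]
    - [0, 0, -0.03]
    - [0, 0, -0.1]
    - [0, 0, -0.2]
    - [0, 0, -0.29]
    - [0, 0, -0.36]
    - [0, 0, -0.39]
    - [0, 0, -0.4]
    - [0, 0, -0.4]
  rot:
    - [0, 0, 0]
    - [0, 0, 0]
    - [0, 0, 0]
    - [0, 0, 0]
    - [0, 0, 0]
    - [0, 0, 0]
    - [0, 0, 0]
    - [0, 0, 0]
    - [0, 0, 0]
    - [0, 0, 0]

```text
time: 6.87
eef_pos: [0.4997, -0.3727, 0.154]
tcp_rot: [180.0, 0.0, 96.4]
wrist_force: [0.3, 1.0, -0.3]
gripper_width: 0.998
grip_force: 0.0
```

Run:
```python
from h import *
to(.467,.0005,.155,91.3)
```

```text
slide [ 1.498  0.036 -0.005] rot [0.0001 0.0002 0.0282] at [ 0.4997 -0.3727  0.154 ] [1.7998e+02 3.0000e-02 9.6380e+01] w 0.998
```

Request:
carry_out:
  hand: [1, 1, 1, 1, 1, 1, 1, 1, 1, 1]
  slide:
    - [0.04, 0, 0]
    - [0.12, 0, 0]
    - [0.22, 0, 0]
    - [0.32, 0.01, 0]
    - [0.42, 0.01, 0]
    - [0.52, 0.01, 0]
    - [0.62, 0.01, 0]
    - [0.72, 0.02, 0]
    - [0.82, 0.02, 0]
    - [0.9, 0.02, 0]
  rot:
    - [0, 0, 0]
    - [0, 0, 0.003]
    - [0, 0, 0.006]
    - [0, 0, 0.01]
    - [0, 0, 0.014]
    - [0, 0, 0.018]
    - [0, 0, 0.022]
    - [0, 0, 0.025]
    - [0, 0, 0.027]
    - [0, 0, 0.028]

```text
time: 7.7
eef_pos: [0.4784, -0.1456, 0.1525]
tcp_rot: [-179.9, -0.1, 91.4]
wrist_force: [-0.3, -0.7, 0.5]
gripper_width: 0.999
grip_force: 0.0
```

Request:
carry_out:
  hand: [1, 1, 1, 1, 1, 1, 1, 1, 1, 1]
  slide:
    - [0.1, -0.01, 0]
    - [0.2, -0.01, 0]
    - [0.31, -0.02, 0]
    - [0.42, -0.03, 0]
    - [0.5, -0.03, 0]
    - [0.56, -0.037, 0]
    - [0.59, -0.037, 0]
    - [0.597, -0.037, 0]
    - [0.597, -0.037, 0]
    - [0.597, -0.037, 0]
  rot:
    - [0, 0, 0]
    - [0, 0, 0]
    - [0, 0, 0]
    - [0, 0, 0]
    - [0, 0, 0]
    - [0, 0, 0]
    - [0, 0, 0]
    - [0, 0, 0]
    - [0, 0, 0]
    - [0, 0, 0]

```text
time: 8.53
eef_pos: [0.4667, -0.0005, 0.1534]
tcp_rot: [-180.0, 0.0, 91.3]
wrist_force: [-0.4, 0.0, -0.6]
gripper_width: 0.999
grip_force: 0.0
```

Run:
```python
from h import *
to(.467,.0005,.060,91.3)
```

```text
slide [0.004 0.002 0.374] rot [-0.0002  0.0001 -0.0001] at [ 0.4667 -0.0005  0.1534] [-1.7996e+02  1.0000e-02  9.1280e+01] w 0.999
```

Request:
carry_out:
  hand: [1, 1, 1, 1, 1, 1, 1, 1, 0, 0]
  slide:
    - [0.004, 0.002, 0.04]
    - [0.004, 0.002, 0.12]
    - [0.004, 0.002, 0.21]
    - [0.004, 0.002, 0.29]
    - [0.004, 0.002, 0.35]
    - [0.004, 0.002, 0.374]
    - [0.004, 0.002, 0.374]
    - [0.004, 0.002, 0.374]
    - [0.004, 0.002, 0.374]
    - [0.004, 0.002, 0.374]
  rot:
    - [0, 0, 0]
    - [0, 0, 0]
    - [0, 0, 0]
    - [0, 0, 0]
    - [0, 0, 0]
    - [0, 0, 0]
    - [0, 0, 0]
    - [0, 0, 0]
    - [0, 0, 0]
    - [0, 0, 0]

```text
time: 9.37
eef_pos: [0.4681, 0.0014, 0.0612]
tcp_rot: [179.9, 0.0, 91.3]
wrist_force: [0.3, -0.1, 0.3]
gripper_width: 0.92
grip_force: 0.0
```

Request:
carry_out:
  hand: [0, 0, 0, 0, 0, 0, 0, 0, 0, 0]
  slide:
    - [0, 0, 0]
    - [0, 0, 0]
    - [0, 0, 0]
    - [0, 0, 0]
    - [0, 0, 0]
    - [0, 0, 0]
    - [0, 0, 0]
    - [0, 0, 0]
    - [0, 0, 0]
    - [0, 0, 0]
  rot:
    - [0, 0, 0]
    - [0, 0, 0]
    - [0, 0, 0]
    - [0, 0, 0]
    - [0, 0, 0]
    - [0, 0, 0]
    - [0, 0, 0]
    - [0, 0, 0]
    - [0, 0, 0]
    - [0, 0, 0]

```text
time: 10.2
eef_pos: [0.4676, 0.0015, 0.0604]
tcp_rot: [180.0, 0.0, 91.3]
wrist_force: [1.0, -0.4, 3.6]
gripper_width: 0.602
grip_force: 30.0
```

Run:
```python
from h import *
to(.493,-.305,.117,96.4)
to(.493,-.305,.054,96.4)
```

```text
slide [-1.228  0.073 -0.226] rot [ 0.0001  0.0001 -0.0281] at [0.4676 0.0015 0.0604] [1.7997e+02 1.0000e-02 9.1350e+01] w 0.602
slide [-1.228  0.073  0.026] rot [ 0.0001  0.0001 -0.0281] at [0.4676 0.0015 0.0604] [1.7997e+02 1.0000e-02 9.1350e+01] w 0.602
```

Request:
carry_out:
  hand: [0, 0, 0, 0, 0, 0, 0, 0, 0, 0]
  slide:
    - [0, 0, -0.03]
    - [0, 0, -0.1]
    - [0, 0, -0.17]
    - [-0.04, 0, -0.22]
    - [-0.12, 0.01, -0.226]
    - [-0.22, 0.02, -0.226]
    - [-0.33, 0.03, -0.226]
    - [-0.44, 0.03, -0.226]
    - [-0.55, 0.04, -0.226]
    - [-0.66, 0.05, -0.226]
  rot:
    - [0, 0, 0]
    - [0, 0, 0]
    - [0, 0, 0]
    - [0, 0, 0]
    - [0, 0, -0.003]
    - [0, 0, -0.006]
    - [0, 0, -0.009]
    - [0, 0, -0.011]
    - [0, 0, -0.013]
    - [0, 0, -0.015]

```text
time: 11.03
eef_pos: [0.4831, -0.1643, 0.1169]
tcp_rot: [-179.9, -0.0, 94.1]
wrist_force: [0.9, 0.5, -1.7]
gripper_width: 0.602
grip_force: 30.0
```

Request:
carry_out:
  hand: [0, 0, 0, 0, 0, 0, 0, 0, 0, 0]
  slide:
    - [-0.11, 0, 0]
    - [-0.22, 0, 0]
    - [-0.33, 0, 0]
    - [-0.42, 0, 0]
    - [-0.5, 0, 0]
    - [-0.55, 0, 0]
    - [-0.569, -0.004, 0]
    - [-0.569, -0.004, 0]
    - [-0.569, -0.004, 0]
    - [-0.569, -0.004, 0]
  rot:
    - [0, 0, -0.002]
    - [0, 0, -0.004]
    - [0, 0, -0.007]
    - [0, 0, -0.01]
    - [0, 0, -0.012]
    - [0, 0, -0.013]
    - [0, 0, -0.013]
    - [0, 0, -0.013]
    - [0, 0, -0.013]
    - [0, 0, -0.013]

```text
time: 11.87
eef_pos: [0.4931, -0.3034, 0.1169]
tcp_rot: [180.0, -0.0, 96.5]
wrist_force: [-1.0, -0.4, -1.9]
gripper_width: 0.603
grip_force: 30.0
```

Run:
```python
from h import *
to(.493,-.305,.0545,96.4)
```

```text
slide [-0.006 -0.001  0.25 ] rot [ 0.     -0.0002  0.0005] at [ 0.4931 -0.3034  0.1169] [ 1.800e+02 -3.000e-02  9.649e+01] w 0.603
```

Request:
carry_out:
  hand: [0, 0, 0, 0, 0, 0, 0, 1, 1, 1]
  slide:
    - [-0.006, 0, 0.05]
    - [-0.006, 0, 0.13]
    - [-0.006, 0, 0.19]
    - [-0.006, 0, 0.23]
    - [-0.006, 0, 0.247]
    - [-0.006, 0, 0.25]
    - [-0.006, 0, 0.25]
    - [-0.006, 0, 0.25]
    - [-0.006, 0, 0.25]
    - [-0.006, 0, 0.25]
  rot:
    - [0, 0, 0]
    - [0, 0, 0]
    - [0, 0, 0]
    - [0, 0, 0]
    - [0, 0, 0]
    - [0, 0, 0]
    - [0, 0, 0]
    - [0, 0, 0]
    - [0, 0, 0]
    - [0, 0, 0]

```text
time: 12.7
eef_pos: [0.4933, -0.3068, 0.0548]
tcp_rot: [180.0, 0.0, 96.4]
wrist_force: [-0.0, 0.3, -0.2]
gripper_width: 0.75
grip_force: 0.0
```

Request:
carry_out:
  hand: [1, 1, 1, 1, 1, 1, 1, 1, 1, 1]
  slide:
    - [0, 0, 0]
    - [0, 0, 0]
    - [0, 0, -0.03]
    - [0, 0, -0.1]
    - [0, 0, -0.2]
    - [0, 0, -0.29]
    - [0, 0, -0.36]
    - [0, 0, -0.39]
    - [0, 0, -0.4]
    - [0, 0, -0.4]
  rot:
    - [0, 0, 0]
    - [0, 0, 0]
    - [0, 0, 0]
    - [0, 0, 0]
    - [0, 0, 0]
    - [0, 0, 0]
    - [0, 0, 0]
    - [0, 0, 0]
    - [0, 0, 0]
    - [0, 0, 0]

```text
time: 13.53
eef_pos: [0.4929, -0.3067, 0.1545]
tcp_rot: [180.0, 0.0, 96.4]
wrist_force: [0.5, 0.3, -1.0]
gripper_width: 0.999
grip_force: 0.0
```

Request:
carry_out:
  hand: [1, 1, 1, 1, 1, 1, 1, 1, 1, 1]
  slide:
    - [0.04, 0, 0]
    - [0.12, 0, 0]
    - [0.22, 0, 0]
    - [0.32, 0.01, 0]
    - [0.42, 0.01, 0]
    - [0.52, 0.01, 0]
    - [0.62, 0.01, 0]
    - [0.72, 0.02, 0]
    - [0.82, 0.02, 0]
    - [0.9, 0.02, 0]
  rot:
    - [0, 0, 0]
    - [0, 0, 0.003]
    - [0, 0, 0.006]
    - [0, 0, 0.01]
    - [0, 0, 0.014]
    - [0, 0, 0.018]
    - [0, 0, 0.022]
    - [0, 0, 0.025]
    - [0, 0, 0.027]
    - [0, 0, 0.028]

```text
time: 14.37
eef_pos: [0.4716, -0.0797, 0.153]
tcp_rot: [-179.9, -0.0, 91.4]
wrist_force: [-0.3, -0.0, -0.5]
gripper_width: 0.996
grip_force: 0.0
```

Request:
carry_out:
  hand: [1, 1, 1, 1, 1, 1, 1, 1, 1, 1]
  slide:
    - [0.1, 0, 0]
    - [0.2, 0, 0]
    - [0.31, -0.01, 0]
    - [0.42, -0.01, 0]
    - [0.5, -0.01, 0]
    - [0.56, -0.018, 0]
    - [0.59, -0.018, 0]
    - [0.59, -0.018, 0]
    - [0.59, -0.018, 0]
    - [0.59, -0.018, 0]
  rot:
    - [0, 0, 0]
    - [0, 0, 0]
    - [0, 0, 0]
    - [0, 0, 0]
    - [0, 0, 0]
    - [0, 0, 0]
    - [0, 0, 0]
    - [0, 0, 0]
    - [0, 0, 0]
    - [0, 0, 0]

```text
time: 15.2
eef_pos: [0.4648, 0.0638, 0.1539]
tcp_rot: [-180.0, 0.0, 91.3]
wrist_force: [0.3, 0.4, -0.2]
gripper_width: 1.003
grip_force: 0.0
```

Run:
```python
from h import *
to(.465,.0664,.065,91.3)
```

```text
slide [0.011 0.001 0.355] rot [-0.0002  0.0001 -0.0002] at [0.4648 0.0638 0.1539] [-1.7996e+02  2.0000e-02  9.1270e+01] w 1.003
```

Request:
carry_out:
  hand: [1, 1, 1, 1, 1, 1, 1, 1, 0, 0]
  slide:
    - [0.011, 0, 0.04]
    - [0.011, 0, 0.12]
    - [0.011, 0, 0.21]
    - [0.011, 0, 0.29]
    - [0.011, 0, 0.34]
    - [0.011, 0, 0.355]
    - [0.011, 0, 0.355]
    - [0.011, 0, 0.355]
    - [0.011, 0, 0.355]
    - [0.011, 0, 0.355]
  rot:
    - [0, 0, 0]
    - [0, 0, 0]
    - [0, 0, 0]
    - [0, 0, 0]
    - [0, 0, 0]
    - [0, 0, 0]
    - [0, 0, 0]
    - [0, 0, 0]
    - [0, 0, 0]
    - [0, 0, 0]

```text
time: 16.03
eef_pos: [0.4656, 0.0677, 0.0665]
tcp_rot: [179.9, 0.0, 91.3]
wrist_force: [0.3, -0.2, 0.2]
gripper_width: 0.92
grip_force: 0.0
```

Request:
carry_out:
  hand: [0, 0, 0, 0, 0, 0, 0, 0, 0, 0]
  slide:
    - [0, 0, 0]
    - [0, 0, 0]
    - [0, 0, 0]
    - [0, 0, 0]
    - [0, 0, 0]
    - [0, 0, 0]
    - [0, 0, 0]
    - [0, 0, 0]
    - [0, 0, 0]
    - [0, 0, 0]
  rot:
    - [0, 0, 0]
    - [0, 0, 0]
    - [0, 0, 0]
    - [0, 0, 0]
    - [0, 0, 0]
    - [0, 0, 0]
    - [0, 0, 0]
    - [0, 0, 0]
    - [0, 0, 0]
    - [0, 0, 0]

```text
time: 16.87
eef_pos: [0.4651, 0.0677, 0.0658]
tcp_rot: [180.0, 0.0, 91.3]
wrist_force: [-0.2, -0.6, 4.9]
gripper_width: 0.641
grip_force: 33.1
```

Run:
```python
from h import *
to(.4857,-.2394,.122,96.4)
```

```text
slide [-1.23   0.054 -0.225] rot [ 0.0002  0.     -0.0281] at [0.4651 0.0677 0.0658] [179.97   0.    91.34] w 0.641
```

Request:
carry_out:
  hand: [0, 0, 0, 0, 0, 0, 0, 0, 0, 0]
  slide:
    - [0, 0, -0.03]
    - [0, 0, -0.1]
    - [0, 0, -0.17]
    - [-0.04, 0, -0.22]
    - [-0.12, 0.01, -0.226]
    - [-0.22, 0.02, -0.226]
    - [-0.33, 0.03, -0.226]
    - [-0.44, 0.03, -0.226]
    - [-0.55, 0.04, -0.226]
    - [-0.66, 0.05, -0.226]
  rot:
    - [0, 0, 0]
    - [0, 0, 0]
    - [0, 0, 0]
    - [0, 0, 0]
    - [0, 0, -0.003]
    - [0, 0, -0.006]
    - [0, 0, -0.009]
    - [0, 0, -0.011]
    - [0, 0, -0.013]
    - [0, 0, -0.015]

```text
time: 17.7
eef_pos: [0.4805, -0.0983, 0.1219]
tcp_rot: [-179.9, -0.0, 94.1]
wrist_force: [0.5, 0.4, -2.9]
gripper_width: 0.634
grip_force: 32.8
```

Request:
carry_out:
  hand: [0, 0, 0, 0, 0, 0, 0, 0, 0, 0]
  slide:
    - [-0.11, 0, 0]
    - [-0.22, -0.01, 0]
    - [-0.33, -0.01, 0]
    - [-0.42, -0.02, 0]
    - [-0.5, -0.02, 0]
    - [-0.55, -0.02, 0]
    - [-0.571, -0.023, 0]
    - [-0.571, -0.023, 0]
    - [-0.571, -0.023, 0]
    - [-0.571, -0.023, 0]
  rot:
    - [0, 0, -0.002]
    - [0, 0, -0.004]
    - [0, 0, -0.007]
    - [0, 0, -0.01]
    - [0, 0, -0.012]
    - [0, 0, -0.013]
    - [0, 0, -0.013]
    - [0, 0, -0.013]
    - [0, 0, -0.013]
    - [0, 0, -0.013]

```text
time: 18.53
eef_pos: [0.4858, -0.2381, 0.1221]
tcp_rot: [-180.0, -0.0, 96.5]
wrist_force: [-0.1, 0.4, -2.2]
gripper_width: 0.634
grip_force: 32.8
```

Run:
```python
from h import *
to(.4857,-.2394,.0595,96.4)
```

```text
slide [-0.005 -0.001  0.25 ] rot [-0.     -0.0002  0.0005] at [ 0.4858 -0.2381  0.1221] [-1.800e+02 -3.000e-02  9.649e+01] w 0.634
```

Request:
carry_out:
  hand: [0, 0, 0, 0, 0, 0, 0, 1, 1, 1]
  slide:
    - [-0.005, 0, 0.05]
    - [-0.005, 0, 0.13]
    - [-0.005, 0, 0.19]
    - [-0.005, 0, 0.23]
    - [-0.005, 0, 0.247]
    - [-0.005, 0, 0.25]
    - [-0.005, 0, 0.25]
    - [-0.005, 0, 0.25]
    - [-0.005, 0, 0.25]
    - [-0.005, 0, 0.25]
  rot:
    - [0, 0, 0]
    - [0, 0, 0]
    - [0, 0, 0]
    - [0, 0, 0]
    - [0, 0, 0]
    - [0, 0, 0]
    - [0, 0, 0]
    - [0, 0, 0]
    - [0, 0, 0]
    - [0, 0, 0]

```text
time: 19.37
eef_pos: [0.4862, -0.2413, 0.0603]
tcp_rot: [179.9, 0.1, 96.4]
wrist_force: [-0.6, 0.1, 0.3]
gripper_width: 0.783
grip_force: 0.0
```

Request:
carry_out:
  hand: [1, 1, 1, 1, 1, 1, 1, 1, 1, 1]
  slide:
    - [0, 0, 0]
    - [0, 0, 0]
    - [0, 0, -0.03]
    - [0, 0, -0.1]
    - [0, 0, -0.2]
    - [0, 0, -0.29]
    - [0, 0, -0.36]
    - [0, 0, -0.39]
    - [0, 0, -0.4]
    - [0, 0, -0.4]
  rot:
    - [0, 0, 0]
    - [0, 0, 0]
    - [0, 0, 0]
    - [0, 0, 0]
    - [0, 0, 0]
    - [0, 0, 0]
    - [0, 0, 0]
    - [0, 0, 0]
    - [0, 0, 0]
    - [0, 0, 0]

```text
time: 20.2
eef_pos: [0.4857, -0.2411, 0.1597]
tcp_rot: [180.0, 0.0, 96.4]
wrist_force: [0.1, 0.3, -0.3]
gripper_width: 0.997
grip_force: 0.0
```

Run:
```python
from h import *
S={n:snap(n) for n in("top","side")}
a=cv2.resize(S["top"]["img"][160:270,180:410],None,fx=2.5,fy=2.5,interpolation=cv2.INTER_CUBIC)
b=cv2.resize(S["side"]["img"][150:370,160:300],None,fx=1.25,fy=1.25)
c=np.zeros((275,800,3),np.uint8);c[:a.shape[0],:a.shape[1]]=a;c[:b.shape[0],600:600+b.shape[1]]=b
cv2.imwrite("pics/both2.png",c)
s=S["top"];P=cloud(s);Z=P[...,2];ok=s["depth"]>.2
V=s["img"].max(-1)
for lo in(70,80,90):
    m=ok&(V<lo)&(Z>.030)&(Z<.042)&(abs(P[...,0]-.526)<.045)&(abs(P[...,1])<.085)
    p=P[m];r=cv2.minAreaRect((p[:,:2]*1000).astype(np.float32));print(lo,[np.round(x,1) for x in r],len(p),np.median(p[:,2]))
s=S["side"];P=cloud(s);Z=P[...,2];ok=s["depth"]>.2;V=s["img"].max(-1)
m=ok&(V<80)&(Z>.030)&(Z<.042)&(abs(P[...,0]-.526)<.045)&(abs(P[...,1])<.085)
p=P[m];r=cv2.minAreaRect((p[:,:2]*1000).astype(np.float32));print("side",[np.round(x,1) for x in r],len(p))
print(robot.sense()["eef_pos"])
```

```text
70 [array([522.5,  11.8]), array([ 39.8, 123.1]), np.float64(2.5)] 310 0.03653788176979078
80 [array([522.9,  11. ]), array([ 40.6, 125.5]), np.float64(2.4)] 329 0.03642061075817771
90 [array([523.4,  11.1]), array([ 40.8, 126.6]), np.float64(1.7)] 340 0.03648382256621319
side [array([523.3,   7.5]), array([ 39.9, 131.5]), np.float64(2.3)] 203
[ 0.48512926 -0.24085894  0.15849072]
```

View pics/both2.png

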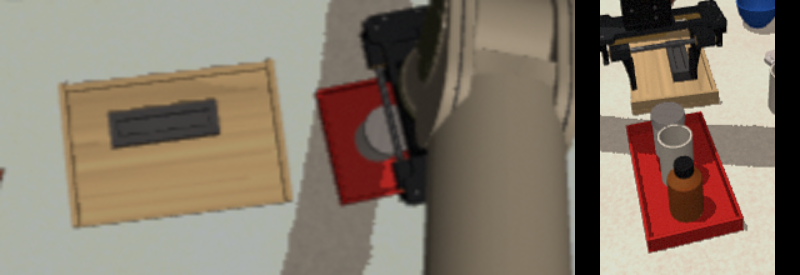

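All three containers stand in the tray (beaker at (675,140), bottle at (685,190) in the right inset). The mould lies free at crop (163,122). Next I pick it up.

Request:
carry_out:
  hand: [1, 1, 1, 0.65, 0.65, 0.65, 0.65, 0.65, 0.65, 0.65]
  slide:
    - [0.05, 0.01, 0]
    - [0.15, 0.04, 0]
    - [0.28, 0.07, 0]
    - [0.42, 0.11, 0]
    - [0.56, 0.15, 0]
    - [0.7, 0.18, 0]
    - [0.83, 0.22, 0]
    - [0.93, 0.25, 0]
    - [0.983, 0.26, 0]
    - [0.983, 0.26, 0]
  rot:
    - [0, 0, 0]
    - [0, 0, 0.003]
    - [0, 0, 0.006]
    - [0, 0, 0.01]
    - [0, 0, 0.014]
    - [0, 0, 0.018]
    - [0, 0, 0.02]
    - [0, 0, 0.023]
    - [0, 0, 0.023]
    - [0, 0, 0.023]

```text
time: 21.13
eef_pos: [0.5223, 0.0156, 0.159]
tcp_rot: [-180.0, -0.1, 92.6]
wrist_force: [0.4, -0.1, 0.9]
gripper_width: 0.664
grip_force: 0.0
```

Request:
carry_out:
  hand: [0.65, 0.65, 0.65, 0.65, 0.65, 0.65, 0.65, 0.65, 0.65, 0.65]
  slide:
    - [0, 0, 0.03]
    - [0, 0, 0.1]
    - [0, 0, 0.2]
    - [0, 0, 0.28]
    - [0, 0, 0.34]
    - [0, 0, 0.36]
    - [0, 0, 0.36]
    - [0, 0, 0.36]
    - [0, 0, 0.36]
    - [0, 0, 0.36]
  rot:
    - [0, 0, 0]
    - [0, 0, 0]
    - [0, 0, 0]
    - [0, 0, 0]
    - [0, 0, 0]
    - [0, 0, 0]
    - [0, 0, 0]
    - [0, 0, 0]
    - [0, 0, 0]
    - [0, 0, 0]

```text
time: 21.97
eef_pos: [0.5236, 0.0102, 0.0705]
tcp_rot: [179.9, 0.0, 92.2]
wrist_force: [0.0, 0.2, -0.1]
gripper_width: 0.649
grip_force: 0.0
```

Run:
```python
from h import *
to(.523,.0105,.024,92.3)
s=snap("side");print(s["img"].shape)
cv2.imwrite("pics/m3.png",cv2.resize(s["img"][140:250,160:290],None,fx=4,fy=4,interpolation=cv2.INTER_CUBIC))
```

```text
slide [ 0.001 -0.003  0.186] rot [ 0.0005  0.0001 -0.0004] at [0.5236 0.0102 0.0705] [1.7991e+02 2.0000e-02 9.2230e+01] w 0.649
(384, 512, 3)
```

View pics/m3.png

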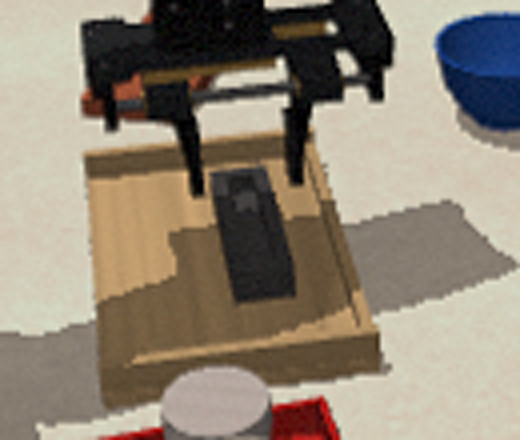

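The fingers (195,190) and (295,180) straddle the mould with room on both sides. I descend and grip.

Request:
carry_out:
  hand: [0.65, 0.65, 0.65, 0.65, 0.65, 0.65, 0.65, 0.65, 0, 0]
  slide:
    - [0, -0.003, 0.02]
    - [0, -0.003, 0.06]
    - [0, -0.003, 0.1]
    - [0, -0.003, 0.14]
    - [0, -0.003, 0.17]
    - [0, -0.003, 0.186]
    - [0, -0.003, 0.186]
    - [0, -0.003, 0.186]
    - [0, -0.003, 0.186]
    - [0, -0.003, 0.186]
  rot:
    - [0, 0, 0]
    - [0, 0, 0]
    - [0, 0, 0]
    - [0, 0, 0]
    - [0, 0, 0]
    - [0, 0, 0]
    - [0, 0, 0]
    - [0, 0, 0]
    - [0, 0, 0]
    - [0, 0, 0]

```text
time: 22.85
eef_pos: [0.5226, 0.0104, 0.0235]
tcp_rot: [180.0, 0.0, 92.2]
wrist_force: [0.6, 0.3, 0.4]
gripper_width: 0.571
grip_force: 0.0
```

Request:
carry_out:
  hand: [0, 0, 0, 0, 0, 0, 0, 0, 0, 0]
  slide:
    - [0, 0, 0]
    - [0, 0, 0]
    - [0, 0, 0]
    - [0, 0, 0]
    - [0, 0, 0]
    - [0, 0, -0.03]
    - [0, 0, -0.1]
    - [0, 0, -0.17]
    - [0, 0, -0.2]
    - [0, 0, -0.2]
  rot:
    - [0, 0, 0]
    - [0, 0, 0]
    - [0, 0, 0]
    - [0, 0, 0]
    - [0, 0, 0]
    - [0, 0, 0]
    - [0, 0, 0]
    - [0, 0, 0]
    - [0, 0, 0]
    - [0, 0, 0]

```text
time: 23.68
eef_pos: [0.5231, 0.0104, 0.0746]
tcp_rot: [179.9, 0.0, 92.2]
wrist_force: [0.1, 0.2, -1.4]
gripper_width: 0.457
grip_force: 30.0
```

Run:
```python
from h import *
to(.480,.306,.075,68.3);print(robot.sense()["wrist_force"],robot.sense()["moment"])
```

```text
slide [ 1.188 -0.126 -0.002] rot [0.0008 0.     0.133 ] at [0.5231 0.0104 0.0746] [1.7986e+02 3.0000e-02 9.2240e+01] w 0.457
[ 0.06552525  0.21811721 -1.37971955] [ 0.00838421 -0.12007614  0.03355439]
```

Request:
carry_out:
  hand: [0, 0, 0, 0, 0, 0, 0, 0, 0, 0]
  slide:
    - [0.03, 0, 0]
    - [0.09, -0.01, 0]
    - [0.16, -0.02, 0]
    - [0.24, -0.02, 0]
    - [0.32, -0.03, 0]
    - [0.4, -0.04, 0]
    - [0.48, -0.05, 0]
    - [0.56, -0.06, 0]
    - [0.64, -0.06, 0]
    - [0.7, -0.07, 0]
  rot:
    - [0, 0, 0.003]
    - [0, 0, 0.01]
    - [0, 0, 0.017]
    - [0, 0, 0.025]
    - [0, 0, 0.033]
    - [0, 0, 0.041]
    - [0, 0, 0.049]
    - [0, 0, 0.057]
    - [0, 0, 0.064]
    - [0, 0, 0.07]

```text
time: 24.52
eef_pos: [0.4967, 0.1867, 0.0718]
tcp_rot: [-179.9, 0.0, 79.6]
wrist_force: [-0.1, 0.3, -1.8]
gripper_width: 0.461
grip_force: 30.0
```

Request:
carry_out:
  hand: [0, 0, 0, 0, 0, 0, 0, 0, 0, 0]
  slide:
    - [0.07, -0.02, 0]
    - [0.14, -0.05, 0]
    - [0.22, -0.08, 0]
    - [0.3, -0.1, 0]
    - [0.37, -0.13, 0]
    - [0.43, -0.15, 0]
    - [0.464, -0.161, 0]
    - [0.464, -0.161, 0]
    - [0.464, -0.161, 0]
    - [0.464, -0.161, 0]
  rot:
    - [0, 0, 0.008]
    - [0, 0, 0.018]
    - [0, 0, 0.028]
    - [0, 0, 0.038]
    - [0, 0, 0.048]
    - [0, 0, 0.058]
    - [0, 0, 0.063]
    - [0, 0, 0.063]
    - [0, 0, 0.063]
    - [0, 0, 0.063]

```text
time: 25.35
eef_pos: [0.4789, 0.3049, 0.0722]
tcp_rot: [-180.0, 0.1, 68.3]
wrist_force: [0.6, -0.9, -2.7]
gripper_width: 0.456
grip_force: 30.0
```

Run:
```python
from h import *
to(.480,.306,.031,68.3)
s=snap("top");cv2.imwrite("pics/m4.png",cv2.resize(s["img"][180:290,90:220],None,fx=4,fy=4,interpolation=cv2.INTER_CUBIC))
P=cloud(s);Z=P[...,2];V=s["img"].max(-1)
```

```text
slide [0.006 0.003 0.165] rot [-0.0002  0.0005 -0.    ] at [0.4789 0.3049 0.0722] [-1.7997e+02  9.0000e-02  6.8300e+01] w 0.456
```

View pics/m4.png

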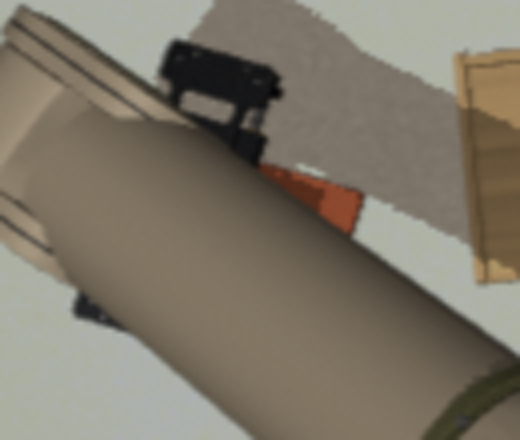

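The arm hides the mould from above, and the brick's right end is free at (330,195). I lower with 1 mm to spare, release partway so the fingers stay clear, and lift.

Request:
carry_out:
  hand: [0, 0, 0, 0, 0, 0, 0, 0.6, 0.6, 0.6]
  slide:
    - [0.006, 0.003, 0.02]
    - [0.006, 0.003, 0.06]
    - [0.006, 0.003, 0.1]
    - [0.006, 0.003, 0.14]
    - [0.006, 0.003, 0.16]
    - [0.006, 0.003, 0.165]
    - [0.006, 0.003, 0.165]
    - [0.006, 0.003, 0.165]
    - [0.006, 0.003, 0.165]
    - [0.006, 0.003, 0.165]
  rot:
    - [0, 0, 0]
    - [0, 0, 0]
    - [0, 0, 0]
    - [0, 0, 0]
    - [0, 0, 0]
    - [0, 0, 0]
    - [0, 0, 0]
    - [0, 0, 0]
    - [0, 0, 0]
    - [0, 0, 0]

```text
time: 26.23
eef_pos: [0.4809, 0.3074, 0.0325]
tcp_rot: [179.9, -0.1, 68.3]
wrist_force: [-0.5, 0.8, -0.3]
gripper_width: 0.57
grip_force: 0.0
```

Request:
carry_out:
  hand: [0.6, 0.6, 0.6, 0.6, 0.6, 0.6, 0.6, 0.6, 1, 1]
  slide:
    - [0, 0, 0]
    - [0, 0, 0]
    - [0, 0, -0.03]
    - [0, 0, -0.1]
    - [0, 0, -0.2]
    - [0, 0, -0.3]
    - [0, 0, -0.4]
    - [0, 0, -0.47]
    - [0, 0, -0.5]
    - [0, 0, -0.5]
  rot:
    - [0, 0, 0]
    - [0, 0, 0]
    - [0, 0, 0]
    - [0, 0, 0]
    - [0, 0, 0]
    - [0, 0, 0]
    - [0, 0, 0]
    - [0, 0, 0]
    - [0, 0, 0]
    - [0, 0, 0]

```text
time: 27.07
eef_pos: [0.4811, 0.3077, 0.1588]
tcp_rot: [179.9, -0.1, 68.3]
wrist_force: [-0.2, -0.3, -0.5]
gripper_width: 0.679
grip_force: 0.0
```

Run:
```python
from h import *
to(.4860,-.2405,.159,96.4)
to(.480,.0,.159,96.4)
```

```text
slide [-2.03   0.829 -0.003] rot [ 0.0009 -0.0005 -0.1561] at [0.4811 0.3077 0.1588] [ 1.7987e+02 -1.3000e-01  6.8300e+01] w 0.679
slide [-1.145  0.451 -0.002] rot [ 0.0009 -0.0005 -0.1561] at [0.4811 0.3077 0.1588] [ 1.7987e+02 -1.3000e-01  6.8300e+01] w 0.679
```

Request:
carry_out:
  hand: [1, 1, 1, 1, 1, 1, 1, 1, 1, 1]
  slide:
    - [-0.05, 0.02, 0]
    - [-0.15, 0.06, 0]
    - [-0.27, 0.11, 0]
    - [-0.4, 0.16, 0]
    - [-0.53, 0.21, 0]
    - [-0.66, 0.26, 0]
    - [-0.78, 0.31, 0]
    - [-0.9, 0.36, 0]
    - [-0.97, 0.39, 0]
    - [-1, 0.4, 0]
  rot:
    - [0, 0, -0.005]
    - [0, 0, -0.02]
    - [0, 0, -0.04]
    - [0, 0, -0.06]
    - [0, 0, -0.08]
    - [0, 0, -0.1]
    - [0, 0, -0.12]
    - [0, 0, -0.14]
    - [0, 0, -0.15]
    - [0, 0, -0.156]

```text
time: 27.9
eef_pos: [0.4802, 0.0337, 0.1554]
tcp_rot: [-179.9, 0.1, 96.2]
wrist_force: [0.0, -0.3, -0.3]
gripper_width: 0.999
grip_force: 0.0
```

Run:
```python
from h import *
S={n:snap(n) for n in("top","side")}
for n,s in S.items():
    P=cloud(s);Z=P[...,2];ok=s["depth"]>.2;V=s["img"].max(-1)
    m=ok&(V<85)&(Z>.034)&(Z<.050)&(np.hypot(P[...,0]-.48,P[...,1]-.306)<.1)
    p=P[m]
    if len(p)>20:
        r=cv2.minAreaRect((p[:,:2]*1000).astype(np.float32));print(n,[np.round(x,1) for x in r],len(p),np.median(p[:,2]))
a=cv2.resize(S["top"]["img"][180:290,90:220],None,fx=4,fy=4,interpolation=cv2.INTER_CUBIC);cv2.imwrite("pics/m5.png",a)
to(.4860,-.2405,.159,96.4)
```

```text
top [array([479.6, 307.6]), array([130. ,  39.6]), np.float64(68.4)] 364 0.041988215930132466
side [array([479.6, 303.7]), array([134.5,  40.5]), np.float64(68.9)] 194 0.04131850828239386
slide [-1.101 -0.097 -0.013] rot [-0.0006  0.0001 -0.0011] at [0.4802 0.0357 0.1556] [-1.7989e+02  2.0000e-02  9.6210e+01] w 1.002
```

View pics/m5.png

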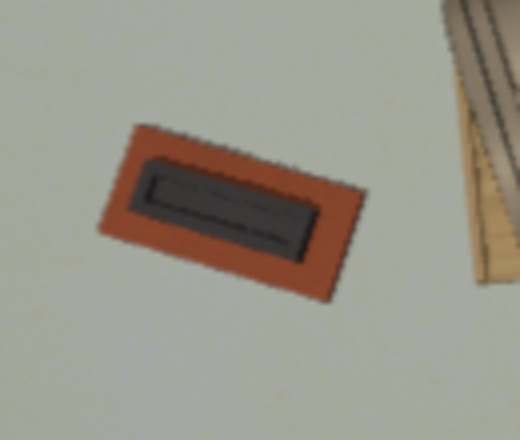

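The mould lies centred and lengthwise on the brick (centre about (225,212)), so the pot goes back first.

Request:
carry_out:
  hand: [1, 1, 1, 1, 1, 1, 1, 1, 1, 1]
  slide:
    - [-0.05, 0, -0.01]
    - [-0.15, -0.01, -0.013]
    - [-0.27, -0.02, -0.013]
    - [-0.4, -0.03, -0.013]
    - [-0.53, -0.04, -0.013]
    - [-0.66, -0.05, -0.013]
    - [-0.79, -0.06, -0.013]
    - [-0.89, -0.07, -0.013]
    - [-0.96, -0.08, -0.013]
    - [-0.98, -0.087, -0.013]
  rot:
    - [0, 0, 0]
    - [0, 0, 0]
    - [0, 0, 0]
    - [0, 0, 0]
    - [0, 0, 0]
    - [0, 0, 0]
    - [0, 0, 0]
    - [0, 0, 0]
    - [0, 0, 0]
    - [0, 0, 0]

```text
time: 28.83
eef_pos: [0.4861, -0.2101, 0.1589]
tcp_rot: [-179.9, -0.0, 96.2]
wrist_force: [-1.1, -0.1, 0.3]
gripper_width: 1.0
grip_force: 0.0
```

Request:
carry_out:
  hand: [1, 1, 1, 1, 1, 1, 1, 1, 1, 1]
  slide:
    - [-0.03, -0.003, 0]
    - [-0.08, -0.006, 0]
    - [-0.11, -0.01, 0]
    - [-0.121, -0.01, 0]
    - [-0.121, -0.01, 0]
    - [-0.121, -0.01, 0]
    - [-0.121, -0.01, 0]
    - [-0.121, -0.01, 0]
    - [-0.121, -0.01, 0]
    - [-0.121, -0.01, 0]
  rot:
    - [0, 0, 0]
    - [0, 0, 0]
    - [0, 0, 0]
    - [0, 0, 0]
    - [0, 0, 0]
    - [0, 0, 0]
    - [0, 0, 0]
    - [0, 0, 0]
    - [0, 0, 0]
    - [0, 0, 0]

```text
time: 29.67
eef_pos: [0.4875, -0.2382, 0.1601]
tcp_rot: [180.0, 0.0, 96.4]
wrist_force: [-0.2, 0.3, -0.2]
gripper_width: 0.997
grip_force: 0.0
```

Run:
```python
from h import *
to(.4860,-.2408,.0595,96.4)
```

```text
slide [-0.01  -0.007  0.402] rot [0. 0. 0.] at [ 0.4875 -0.2382  0.1601] [1.7999e+02 1.0000e-02 9.6410e+01] w 0.997
```

Request:
carry_out:
  hand: [1, 1, 1, 1, 1, 1, 1, 1, 0, 0]
  slide:
    - [-0.01, -0.007, 0.04]
    - [-0.01, -0.007, 0.12]
    - [-0.01, -0.007, 0.22]
    - [-0.01, -0.007, 0.32]
    - [-0.01, -0.007, 0.38]
    - [-0.01, -0.007, 0.402]
    - [-0.01, -0.007, 0.402]
    - [-0.01, -0.007, 0.402]
    - [-0.01, -0.007, 0.402]
    - [-0.01, -0.007, 0.402]
  rot:
    - [0, 0, 0]
    - [0, 0, 0]
    - [0, 0, 0]
    - [0, 0, 0]
    - [0, 0, 0]
    - [0, 0, 0]
    - [0, 0, 0]
    - [0, 0, 0]
    - [0, 0, 0]
    - [0, 0, 0]

```text
time: 30.5
eef_pos: [0.4867, -0.2415, 0.0607]
tcp_rot: [179.9, 0.1, 96.4]
wrist_force: [0.0, -0.3, 0.2]
gripper_width: 0.919
grip_force: 0.0
```

Request:
carry_out:
  hand: [0, 0, 0, 0, 0, 0, 0, 0, 0, 0]
  slide:
    - [0, 0, 0]
    - [0, 0, 0]
    - [0, 0, 0]
    - [0, 0, 0]
    - [0, 0, 0]
    - [0, 0, -0.03]
    - [0, 0, -0.1]
    - [0, 0, -0.18]
    - [0, 0, -0.24]
    - [0, 0, -0.25]
  rot:
    - [0, 0, 0]
    - [0, 0, 0]
    - [0, 0, 0]
    - [0, 0, 0]
    - [0, 0, 0]
    - [0, 0, 0]
    - [0, 0, 0]
    - [0, 0, 0]
    - [0, 0, 0]
    - [0, 0, 0]

```text
time: 31.33
eef_pos: [0.4871, -0.2415, 0.1249]
tcp_rot: [179.8, 0.1, 96.4]
wrist_force: [0.7, -1.1, -2.7]
gripper_width: 0.639
grip_force: 29.7
```

Request:
carry_out:
  hand: [0, 0, 0, 0, 0, 0, 0, 0, 0, 0]
  slide:
    - [0.03, 0, 0]
    - [0.08, 0, 0]
    - [0.14, 0.01, 0]
    - [0.21, 0.01, 0]
    - [0.28, 0.01, 0]
    - [0.35, 0.02, 0]
    - [0.42, 0.02, 0]
    - [0.49, 0.02, 0]
    - [0.56, 0.03, 0]
    - [0.62, 0.03, 0]
  rot:
    - [0, 0, 0]
    - [0, 0, 0.002]
    - [0, 0, 0.003]
    - [0, 0, 0.005]
    - [0, 0, 0.006]
    - [0, 0, 0.008]
    - [0, 0, 0.01]
    - [0, 0, 0.012]
    - [0, 0, 0.013]
    - [0, 0, 0.014]

```text
time: 32.17
eef_pos: [0.475, -0.0835, 0.1207]
tcp_rot: [-179.9, -0.1, 93.9]
wrist_force: [0.9, 0.7, -2.6]
gripper_width: 0.638
grip_force: 29.7
```

Request:
carry_out:
  hand: [0, 0, 0, 0, 0, 0, 0, 0, 0, 0]
  slide:
    - [0.07, 0, 0]
    - [0.15, 0, 0]
    - [0.24, 0, 0]
    - [0.34, 0, 0]
    - [0.44, 0, 0]
    - [0.52, 0, 0]
    - [0.58, 0, 0]
    - [0.613, -0.003, 0]
    - [0.613, -0.003, 0]
    - [0.613, -0.003, 0]
  rot:
    - [0, 0, 0.002]
    - [0, 0, 0.004]
    - [0, 0, 0.006]
    - [0, 0, 0.008]
    - [0, 0, 0.01]
    - [0, 0, 0.012]
    - [0, 0, 0.014]
    - [0, 0, 0.014]
    - [0, 0, 0.014]
    - [0, 0, 0.014]

```text
time: 33.0
eef_pos: [0.4643, 0.0664, 0.1214]
tcp_rot: [-179.9, 0.0, 91.4]
wrist_force: [0.4, -0.6, -3.8]
gripper_width: 0.635
grip_force: 29.7
```

Run:
```python
from h import *
to(.465,.067,.0665,91.3)
s=snap("side");cv2.imwrite("pics/s6.png",cv2.resize(s["img"][140:370,150:310],None,fx=2.5,fy=2.5))
```

```text
slide [0.002 0.003 0.219] rot [-0.0004  0.0002  0.0005] at [0.4643 0.0664 0.1214] [-1.7993e+02  3.0000e-02  9.1400e+01] w 0.635
```

View pics/s6.png

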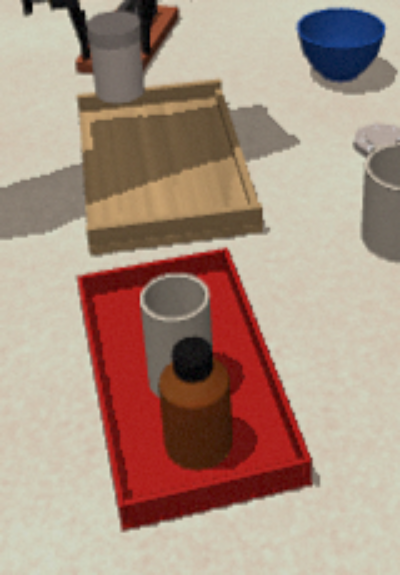

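The pot hangs upright at (117,60) above its place; beaker and bottle stand in the tray. I set it down and fetch the beaker.

Request:
carry_out:
  hand: [0, 0, 0, 0, 0, 0, 0, 1, 1, 1]
  slide:
    - [0.002, 0.003, 0.03]
    - [0.002, 0.003, 0.09]
    - [0.002, 0.003, 0.15]
    - [0.002, 0.003, 0.2]
    - [0.002, 0.003, 0.217]
    - [0.002, 0.003, 0.219]
    - [0.002, 0.003, 0.219]
    - [0.002, 0.003, 0.219]
    - [0.002, 0.003, 0.219]
    - [0.002, 0.003, 0.219]
  rot:
    - [0, 0, 0]
    - [0, 0, 0]
    - [0, 0, 0]
    - [0, 0, 0]
    - [0, 0, 0]
    - [0, 0, 0]
    - [0, 0, 0]
    - [0, 0, 0]
    - [0, 0, 0]
    - [0, 0, 0]

```text
time: 33.88
eef_pos: [0.4662, 0.067, 0.0676]
tcp_rot: [179.9, 0.0, 91.3]
wrist_force: [0.4, 0.3, -0.4]
gripper_width: 0.783
grip_force: 0.0
```

Request:
carry_out:
  hand: [1, 1, 1, 1, 1, 1, 1, 1, 1, 1]
  slide:
    - [0, 0, 0]
    - [0, 0, 0]
    - [0, 0, -0.03]
    - [0, 0, -0.1]
    - [0, 0, -0.2]
    - [0, 0, -0.29]
    - [0, 0, -0.36]
    - [0, 0, -0.38]
    - [0, 0, -0.38]
    - [0, 0, -0.38]
  rot:
    - [0, 0, 0]
    - [0, 0, 0]
    - [0, 0, 0]
    - [0, 0, 0]
    - [0, 0, 0]
    - [0, 0, 0]
    - [0, 0, 0]
    - [0, 0, 0]
    - [0, 0, 0]
    - [0, 0, 0]

```text
time: 34.72
eef_pos: [0.4656, 0.0669, 0.1619]
tcp_rot: [-180.0, 0.0, 91.3]
wrist_force: [-0.7, 0.2, -0.5]
gripper_width: 1.0
grip_force: 0.0
```

Request:
carry_out:
  hand: [1, 1, 1, 1, 1, 1, 1, 1, 1, 1]
  slide:
    - [-0.04, 0, 0]
    - [-0.12, 0, 0]
    - [-0.22, 0.01, 0]
    - [-0.33, 0.01, 0]
    - [-0.44, 0.02, 0]
    - [-0.55, 0.02, 0]
    - [-0.66, 0.03, 0]
    - [-0.76, 0.04, 0]
    - [-0.86, 0.05, 0]
    - [-0.95, 0.05, 0]
  rot:
    - [0, 0, 0]
    - [0, 0, -0.002]
    - [0, 0, -0.003]
    - [0, 0, -0.005]
    - [0, 0, -0.007]
    - [0, 0, -0.009]
    - [0, 0, -0.011]
    - [0, 0, -0.013]
    - [0, 0, -0.014]
    - [0, 0, -0.015]

```text
time: 35.55
eef_pos: [0.483, -0.1723, 0.1609]
tcp_rot: [-179.9, -0.0, 94.0]
wrist_force: [0.8, -0.2, -0.7]
gripper_width: 0.998
grip_force: 0.0
```

Request:
carry_out:
  hand: [1, 1, 1, 1, 1, 1, 1, 1, 1, 1]
  slide:
    - [-0.09, 0, 0]
    - [-0.18, 0, 0]
    - [-0.28, 0, 0]
    - [-0.37, 0, 0]
    - [-0.45, 0, 0]
    - [-0.51, 0, 0]
    - [-0.548, 0.002, 0]
    - [-0.548, 0.002, 0]
    - [-0.548, 0.002, 0]
    - [-0.548, 0.002, 0]
  rot:
    - [0, 0, -0.002]
    - [0, 0, -0.004]
    - [0, 0, -0.006]
    - [0, 0, -0.008]
    - [0, 0, -0.01]
    - [0, 0, -0.012]
    - [0, 0, -0.013]
    - [0, 0, -0.013]
    - [0, 0, -0.013]
    - [0, 0, -0.013]

```text
time: 36.38
eef_pos: [0.4941, -0.3054, 0.1619]
tcp_rot: [-180.0, -0.1, 96.5]
wrist_force: [0.2, -0.1, -0.0]
gripper_width: 1.003
grip_force: 0.0
```

Run:
```python
from h import *
to(.493,-.3063,.0545,96.4)
```

```text
slide [-0.004 -0.005  0.43 ] rot [-0.0001 -0.0003  0.0003] at [ 0.4941 -0.3054  0.1619] [-1.7998e+02 -5.0000e-02  9.6450e+01] w 1.003
```

Request:
carry_out:
  hand: [1, 1, 1, 1, 1, 1, 1, 1, 0, 0]
  slide:
    - [-0.004, -0.005, 0.04]
    - [-0.004, -0.005, 0.13]
    - [-0.004, -0.005, 0.24]
    - [-0.004, -0.005, 0.34]
    - [-0.004, -0.005, 0.41]
    - [-0.004, -0.005, 0.43]
    - [-0.004, -0.005, 0.43]
    - [-0.004, -0.005, 0.43]
    - [-0.004, -0.005, 0.43]
    - [-0.004, -0.005, 0.43]
  rot:
    - [0, 0, 0]
    - [0, 0, 0]
    - [0, 0, 0]
    - [0, 0, 0]
    - [0, 0, 0]
    - [0, 0, 0]
    - [0, 0, 0]
    - [0, 0, 0]
    - [0, 0, 0]
    - [0, 0, 0]

```text
time: 37.22
eef_pos: [0.4937, -0.3081, 0.0562]
tcp_rot: [179.9, 0.1, 96.4]
wrist_force: [0.1, -0.3, 0.3]
gripper_width: 0.92
grip_force: 0.0
```

Request:
carry_out:
  hand: [0, 0, 0, 0, 0, 0, 0, 0, 0, 0]
  slide:
    - [0, 0, 0]
    - [0, 0, 0]
    - [0, 0, 0]
    - [0, 0, 0]
    - [0, 0, 0]
    - [0, 0, -0.03]
    - [0, 0, -0.1]
    - [0, 0, -0.18]
    - [0, 0, -0.24]
    - [0, 0, -0.25]
  rot:
    - [0, 0, 0]
    - [0, 0, 0]
    - [0, 0, 0]
    - [0, 0, 0]
    - [0, 0, 0]
    - [0, 0, 0]
    - [0, 0, 0]
    - [0, 0, 0]
    - [0, 0, 0]
    - [0, 0, 0]

```text
time: 38.05
eef_pos: [0.4942, -0.3084, 0.1204]
tcp_rot: [179.8, 0.1, 96.4]
wrist_force: [1.6, -0.1, -1.2]
gripper_width: 0.601
grip_force: 30.0
```

Request:
carry_out:
  hand: [0, 0, 0, 0, 0, 0, 0, 0, 0, 0]
  slide:
    - [0.03, 0, 0]
    - [0.08, 0, 0]
    - [0.14, 0.01, 0]
    - [0.21, 0.01, 0]
    - [0.28, 0.01, 0]
    - [0.35, 0.01, 0]
    - [0.42, 0.01, 0]
    - [0.49, 0.02, 0]
    - [0.56, 0.02, 0]
    - [0.62, 0.02, 0]
  rot:
    - [0, 0, 0]
    - [0, 0, 0.002]
    - [0, 0, 0.003]
    - [0, 0, 0.005]
    - [0, 0, 0.006]
    - [0, 0, 0.008]
    - [0, 0, 0.01]
    - [0, 0, 0.012]
    - [0, 0, 0.013]
    - [0, 0, 0.014]

```text
time: 38.88
eef_pos: [0.4793, -0.1504, 0.1159]
tcp_rot: [-179.9, -0.1, 93.9]
wrist_force: [-0.2, 0.1, -1.5]
gripper_width: 0.602
grip_force: 30.0
```

Request:
carry_out:
  hand: [0, 0, 0, 0, 0, 0, 0, 0, 0, 0]
  slide:
    - [0.07, 0, 0]
    - [0.15, 0, 0]
    - [0.24, 0, 0]
    - [0.34, -0.01, 0]
    - [0.44, -0.01, 0]
    - [0.52, -0.01, 0]
    - [0.57, -0.01, 0]
    - [0.6, -0.013, 0]
    - [0.613, -0.013, 0]
    - [0.613, -0.013, 0]
  rot:
    - [0, 0, 0.002]
    - [0, 0, 0.004]
    - [0, 0, 0.006]
    - [0, 0, 0.008]
    - [0, 0, 0.01]
    - [0, 0, 0.012]
    - [0, 0, 0.014]
    - [0, 0, 0.014]
    - [0, 0, 0.014]
    - [0, 0, 0.014]

```text
time: 39.72
eef_pos: [0.4663, 0.0001, 0.1167]
tcp_rot: [-179.9, 0.0, 91.4]
wrist_force: [0.0, -0.4, -2.1]
gripper_width: 0.604
grip_force: 30.0
```

Run:
```python
from h import *
to(.467,.001,.0615,91.3)
```

```text
slide [0.004 0.003 0.221] rot [-0.0003  0.      0.0006] at [4.663e-01 1.000e-04 1.167e-01] [-1.7994e+02  1.0000e-02  9.1410e+01] w 0.604
```

Request:
carry_out:
  hand: [0, 0, 0, 0, 0, 0, 0, 1, 1, 1]
  slide:
    - [0.004, 0.003, 0.03]
    - [0.004, 0.003, 0.09]
    - [0.004, 0.003, 0.15]
    - [0.004, 0.003, 0.2]
    - [0.004, 0.003, 0.219]
    - [0.004, 0.003, 0.221]
    - [0.004, 0.003, 0.221]
    - [0.004, 0.003, 0.221]
    - [0.004, 0.003, 0.221]
    - [0.004, 0.003, 0.221]
  rot:
    - [0, 0, 0]
    - [0, 0, 0]
    - [0, 0, 0]
    - [0, 0, 0]
    - [0, 0, 0]
    - [0, 0, 0]
    - [0, 0, 0]
    - [0, 0, 0]
    - [0, 0, 0]
    - [0, 0, 0]

```text
time: 40.55
eef_pos: [0.4681, 0.0003, 0.0622]
tcp_rot: [180.0, 0.0, 91.3]
wrist_force: [-0.7, -0.4, 1.1]
gripper_width: 0.751
grip_force: 0.0
```

Request:
carry_out:
  hand: [1, 1, 1, 1, 1, 1, 1, 1, 1, 1]
  slide:
    - [0, 0, 0]
    - [0, 0, 0]
    - [0, 0, -0.03]
    - [0, 0, -0.1]
    - [0, 0, -0.2]
    - [0, 0, -0.29]
    - [0, 0, -0.37]
    - [0, 0, -0.4]
    - [0, 0, -0.4]
    - [0, 0, -0.4]
  rot:
    - [0, 0, 0]
    - [0, 0, 0]
    - [0, 0, 0]
    - [0, 0, 0]
    - [0, 0, 0]
    - [0, 0, 0]
    - [0, 0, 0]
    - [0, 0, 0]
    - [0, 0, 0]
    - [0, 0, 0]

```text
time: 41.38
eef_pos: [0.4677, 0.0004, 0.1618]
tcp_rot: [180.0, 0.0, 91.3]
wrist_force: [0.1, -0.5, 0.1]
gripper_width: 0.997
grip_force: 0.0
```

Request:
carry_out:
  hand: [1, 1, 1, 1, 1, 1, 1, 1, 1, 1]
  slide:
    - [-0.04, 0, 0]
    - [-0.12, 0, 0]
    - [-0.22, 0.01, 0]
    - [-0.33, 0.02, 0]
    - [-0.44, 0.03, 0]
    - [-0.55, 0.04, 0]
    - [-0.66, 0.04, 0]
    - [-0.76, 0.05, 0]
    - [-0.86, 0.06, 0]
    - [-0.95, 0.06, 0]
  rot:
    - [0, 0, 0]
    - [0, 0, -0.002]
    - [0, 0, -0.003]
    - [0, 0, -0.005]
    - [0, 0, -0.007]
    - [0, 0, -0.009]
    - [0, 0, -0.011]
    - [0, 0, -0.013]
    - [0, 0, -0.014]
    - [0, 0, -0.015]

```text
time: 42.22
eef_pos: [0.4874, -0.2388, 0.1604]
tcp_rot: [-179.9, -0.1, 94.0]
wrist_force: [-0.1, 0.4, 0.6]
gripper_width: 1.002
grip_force: 0.0
```

Request:
carry_out:
  hand: [1, 1, 1, 1, 1, 1, 1, 1, 1, 1]
  slide:
    - [-0.09, 0, 0]
    - [-0.18, 0, 0]
    - [-0.28, 0.01, 0]
    - [-0.37, 0.01, 0]
    - [-0.45, 0.01, 0]
    - [-0.51, 0.012, 0]
    - [-0.548, 0.012, 0]
    - [-0.548, 0.012, 0]
    - [-0.548, 0.012, 0]
    - [-0.548, 0.012, 0]
  rot:
    - [0, 0, -0.002]
    - [0, 0, -0.004]
    - [0, 0, -0.006]
    - [0, 0, -0.008]
    - [0, 0, -0.01]
    - [0, 0, -0.012]
    - [0, 0, -0.013]
    - [0, 0, -0.013]
    - [0, 0, -0.013]
    - [0, 0, -0.013]

```text
time: 43.05
eef_pos: [0.5011, -0.3718, 0.1616]
tcp_rot: [-180.0, -0.1, 96.5]
wrist_force: [0.5, 1.0, 0.3]
gripper_width: 0.997
grip_force: 0.0
```

Run:
```python
from h import *
to(.500,-.3726,.0540,96.4)
```

```text
slide [-0.003 -0.005  0.43 ] rot [-0.0001 -0.0003  0.0003] at [ 0.5011 -0.3718  0.1616] [-1.7998e+02 -6.0000e-02  9.6450e+01] w 0.997
```

Request:
carry_out:
  hand: [1, 1, 1, 1, 1, 1, 1, 1, 0, 0]
  slide:
    - [-0.003, -0.005, 0.04]
    - [-0.003, -0.005, 0.13]
    - [-0.003, -0.005, 0.24]
    - [-0.003, -0.005, 0.34]
    - [-0.003, -0.005, 0.41]
    - [-0.003, -0.005, 0.43]
    - [-0.003, -0.005, 0.43]
    - [-0.003, -0.005, 0.43]
    - [-0.003, -0.005, 0.43]
    - [-0.003, -0.005, 0.43]
  rot:
    - [0, 0, 0]
    - [0, 0, 0]
    - [0, 0, 0]
    - [0, 0, 0]
    - [0, 0, 0]
    - [0, 0, 0]
    - [0, 0, 0]
    - [0, 0, 0]
    - [0, 0, 0]
    - [0, 0, 0]

```text
time: 43.88
eef_pos: [0.5007, -0.3743, 0.0561]
tcp_rot: [179.9, 0.1, 96.4]
wrist_force: [-0.6, 0.1, 0.3]
gripper_width: 0.92
grip_force: 0.0
```

Request:
carry_out:
  hand: [0, 0, 0, 0, 0, 0, 0, 0, 0, 0]
  slide:
    - [0, 0, 0]
    - [0, 0, 0]
    - [0, 0, 0]
    - [0, 0, 0]
    - [0, 0, 0]
    - [0, 0, -0.03]
    - [0, 0, -0.1]
    - [0, 0, -0.18]
    - [0, 0, -0.24]
    - [0, 0, -0.25]
  rot:
    - [0, 0, 0]
    - [0, 0, 0]
    - [0, 0, 0]
    - [0, 0, 0]
    - [0, 0, 0]
    - [0, 0, 0]
    - [0, 0, 0]
    - [0, 0, 0]
    - [0, 0, 0]
    - [0, 0, 0]

```text
time: 44.72
eef_pos: [0.5011, -0.3746, 0.1204]
tcp_rot: [179.8, 0.2, 96.4]
wrist_force: [0.1, -0.5, -1.8]
gripper_width: 0.584
grip_force: 30.0
```

Request:
carry_out:
  hand: [0, 0, 0, 0, 0, 0, 0, 0, 0, 0]
  slide:
    - [0.03, 0, 0]
    - [0.08, 0, 0]
    - [0.14, 0, 0]
    - [0.21, 0, 0]
    - [0.28, 0, 0]
    - [0.35, 0.01, 0]
    - [0.42, 0.01, 0]
    - [0.49, 0.01, 0]
    - [0.56, 0.01, 0]
    - [0.62, 0.01, 0]
  rot:
    - [0, 0, 0]
    - [0, 0, 0.002]
    - [0, 0, 0.003]
    - [0, 0, 0.005]
    - [0, 0, 0.006]
    - [0, 0, 0.008]
    - [0, 0, 0.01]
    - [0, 0, 0.012]
    - [0, 0, 0.013]
    - [0, 0, 0.014]

```text
time: 45.55
eef_pos: [0.4839, -0.2167, 0.1156]
tcp_rot: [-179.9, -0.1, 93.9]
wrist_force: [0.5, 0.5, -2.6]
gripper_width: 0.589
grip_force: 30.0
```

Request:
carry_out:
  hand: [0, 0, 0, 0, 0, 0, 0, 0, 0, 0]
  slide:
    - [0.07, 0, 0]
    - [0.15, 0, 0]
    - [0.24, -0.01, 0]
    - [0.34, -0.01, 0]
    - [0.44, -0.02, 0]
    - [0.52, -0.02, 0]
    - [0.57, -0.02, 0]
    - [0.6, -0.025, 0]
    - [0.615, -0.025, 0]
    - [0.618, -0.025, 0]
  rot:
    - [0, 0, 0.002]
    - [0, 0, 0.004]
    - [0, 0, 0.006]
    - [0, 0, 0.008]
    - [0, 0, 0.01]
    - [0, 0, 0.012]
    - [0, 0, 0.014]
    - [0, 0, 0.014]
    - [0, 0, 0.014]
    - [0, 0, 0.014]

```text
time: 46.38
eef_pos: [0.4677, -0.0653, 0.1165]
tcp_rot: [-179.9, 0.0, 91.4]
wrist_force: [-1.0, -0.2, -2.1]
gripper_width: 0.588
grip_force: 30.0
```

Run:
```python
from h import *
to(.4685,-.0645,.0615,91.3)
```

```text
slide [0.003 0.003 0.22 ] rot [-0.0003  0.      0.0006] at [ 0.4677 -0.0653  0.1165] [-179.94    0.     91.4 ] w 0.588
```

Set the bottle down, lift, and move away toward -y for a clear look.

Request:
carry_out:
  hand: [0, 0, 0, 0, 0, 0, 0, 1, 1, 1]
  slide:
    - [0.003, 0.003, 0.03]
    - [0.003, 0.003, 0.09]
    - [0.003, 0.003, 0.15]
    - [0.003, 0.003, 0.2]
    - [0.003, 0.003, 0.218]
    - [0.003, 0.003, 0.22]
    - [0.003, 0.003, 0.22]
    - [0.003, 0.003, 0.22]
    - [0.003, 0.003, 0.22]
    - [0.003, 0.003, 0.22]
  rot:
    - [0, 0, 0]
    - [0, 0, 0]
    - [0, 0, 0]
    - [0, 0, 0]
    - [0, 0, 0]
    - [0, 0, 0]
    - [0, 0, 0]
    - [0, 0, 0]
    - [0, 0, 0]
    - [0, 0, 0]

```text
time: 47.22
eef_pos: [0.4695, -0.0653, 0.0622]
tcp_rot: [180.0, 0.0, 91.3]
wrist_force: [-0.3, -0.3, 0.2]
gripper_width: 0.735
grip_force: 0.0
```

Request:
carry_out:
  hand: [1, 1, 1, 1, 1, 1, 1, 1, 1, 1]
  slide:
    - [0, 0, 0]
    - [0, 0, 0]
    - [0, 0, -0.03]
    - [0, 0, -0.1]
    - [0, 0, -0.2]
    - [0, 0, -0.3]
    - [0, 0, -0.4]
    - [0, 0, -0.46]
    - [0, 0, -0.48]
    - [0, 0, -0.48]
  rot:
    - [0, 0, 0]
    - [0, 0, 0]
    - [0, 0, 0]
    - [0, 0, 0]
    - [0, 0, 0]
    - [0, 0, 0]
    - [0, 0, 0]
    - [0, 0, 0]
    - [0, 0, 0]
    - [0, 0, 0]

```text
time: 48.05
eef_pos: [0.4699, -0.0652, 0.1834]
tcp_rot: [179.9, 0.1, 91.3]
wrist_force: [0.4, 0.1, 0.4]
gripper_width: 1.0
grip_force: 0.0
```

Request:
carry_out:
  hand: [1, 1, 1, 1, 1, 1, 1, 1, 1, 1]
  slide:
    - [-0.05, 0, 0]
    - [-0.15, 0, 0]
    - [-0.27, 0, 0]
    - [-0.4, 0, 0]
    - [-0.53, 0, 0]
    - [-0.66, 0, 0]
    - [-0.78, 0, 0]
    - [-0.88, 0, 0]
    - [-0.95, 0, 0]
    - [-1, 0, 0]
  rot:
    - [0, 0, 0]
    - [0, 0, 0]
    - [0, 0, 0]
    - [0, 0, 0]
    - [0, 0, 0]
    - [0, 0, 0]
    - [0, 0, 0]
    - [0, 0, 0]
    - [0, 0, 0]
    - [0, 0, 0]

```text
time: 48.88
eef_pos: [0.4738, -0.3173, 0.1805]
tcp_rot: [-179.9, -0.1, 91.2]
wrist_force: [1.1, 0.4, 0.1]
gripper_width: 1.002
grip_force: 0.0
```

Run:
```python
from h import *
s=snap("top");P=cloud(s);Z=P[...,2];ok=s["depth"]>.2;V=s["img"].max(-1)
for n,c,h in(("pot",(.465,.066),.096),("beaker",(.467,.0005),.102),("bottle",(.468,-.065),.11)):
    p=P[ok&(abs(Z-h)<.006)&(np.hypot(P[...,0]-c[0],P[...,1]-c[1])<.038)]
    q,r=cv2.minEnclosingCircle((p[:,:2]*1000).astype(np.float32));print(n,np.round(q,1),round(r,1),len(p))
p=P[ok&(V<85)&(Z>.034)&(Z<.05)&(np.hypot(P[...,0]-.48,P[...,1]-.306)<.1)]
print("mould",cv2.minAreaRect((p[:,:2]*1000).astype(np.float32)))
cv2.imwrite("pics/end.png",s["img"][90:300,90:420])
```

```text
pot [465.   65.2] 28.0 316
beaker [466.2   6.2] 32.0 77
bottle [467.9 -66.2] 14.2 85
mould ((479.5206298828125, 307.66888427734375), (129.37802124023438, 39.16836929321289), 68.3656234741211)
```

View pics/end.png

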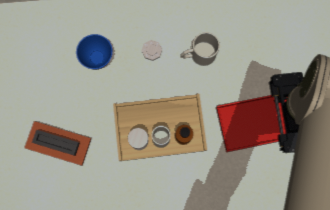

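The final view shows pot, beaker and bottle at (139,137), (161,135) and (184,133), back in their places within about 1 mm by measurement. The beaker's circle fit was spoilt by pot-edge pixels, but it went back to the arm pose it was picked from. The mould is centred on the brick at (57,142), and the bowl, mug and casting look untouched.

```bash
python3 -c "
from h import *
print(robot.close_job())"
```

```text
the job is handed in; nothing more can be done
None
```

The job is handed in, with no verdict returned: the mould is centred on the brick, the pot and bottle measured within about 1 mm of their starting spots, the beaker was set back at the arm pose it was picked from (no clean final measurement), and the bowl, mug and casting look untouched.

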